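Reassemble the emergency bulkhead light

TASK

Put the emergency light back together in its white base: first the green battery pack flat in its cradle, over it the LED tray, then the frosted diffuser, then the dark trim ring pressed fully down with the hole in its ear over the hole in the base's lug, and last the red retaining pin pushed fully home through both holes. Let go of everything, and leave the socket tester, the tape and the screwdriver where they lie.

Things in the scene. Friction and masses are not known exactly. Their poses are not given: they have to be found in the camera images.
- base: White round light base on a plywood board, fixed. Origin: under the board on the axis, z up. Well radius 46.5 mm, floor z=10 mm; rim outer radius 56, top z=39. On the floor a cradle, long along x: ribs 5 high round a free 56 x 36 (x, y). 4 bosses (radius 5, x and y +-28.3) to z=29 carry the LED tray. Lug at +x, 24 wide, top z=29: 12 mm upright hole at x=75, y=0, open down to z=6.
- battery: Green flat battery pack with black ends, 50 (x) x 30 (y) x 16 (z) mm, 60 g; origin at the centre of its underside. Goes in the cradle lengthwise, either end first (same contact at both ends); seated, its origin is on the base's axis at z=10 mm in the base's frame.
- led_tray: Aluminium disc 87 mm across, 4 mm thick, lower edge bevelled, with small yellow LEDs; in its middle an upright round black driver block with yellow top, 28 mm across, z=4 to 22 mm: the grip. Origin: centre of the underside, z up; any yaw. Seated on the bosses inside the well its origin is at z=29 mm in the base's frame. 90 g.
- diffuser: Frosted whitish cover: flange 85 mm across, 4 mm thick; hollow dome 50 mm across, sides upright to z=27 mm, top z=38. Grip the dome just above the flange. Inside 44 mm wide, 35 high: goes over the driver block. Origin: centre of the underside, z up; any yaw. Seated on the LED tray its origin is at z=33 mm in the base's frame. 60 g.
- trim_ring: Dark grey ring 129 mm across, origin on the axis at its lower edge, z up, 90 g. Skirt z=0-8 mm (inner radius 58.5, flared) goes round the rim; plate z=8-12 lies on the rim; collar z=12-28, outer diameter 66, inner 60: grip it from outside. Ear at +x, z=0-8, 24 wide, 12 mm hole at x=75, y=0. Seated: on the base's axis, z=31 mm in its frame, x along its x.
- pin: Red plastic pin, upright in the blue block's middle hole. Shaft 8 mm across, 30 long, lowest 6 tapered; flange 18 across (z=30-33 mm); round grip 12 across (z=33-47). Origin: centre of the lower tip, z up along the pin. Home, the flange lies on the ring's ear and the origin is at x=75, y=0, z=9 mm in the base's frame. 15 g.
- pin_block: Blue block, 60 (x) x 44 (y) x 36 (z) mm, fixed; origin at the centre of its underside. The pin stands in its middle hole (12 mm wide, 32 mm deep), its flange on the top face.
- tester: Grey socket tester with brass pins, 62 x 52 x 34 mm; origin at the centre of its underside. Bystander: leave it alone.
- tape: Orange roll of tape, 60 mm across, 19 mm high; origin at the centre of its underside. Bystander: leave it alone.
- screwdriver: Screwdriver 200 mm long lying on the far side. Bystander: leave it alone.
Things that resemble listed ones, but are neither listed nor needed, are in the scene too. What is meant by the diffuser is not brown or orange, and is the larger of those in its own colour.

How it is judged:
By the outcome, as a careful person would: the job done as asked, in the order asked, and still so for the second after the job is handed in, with the robot touching nothing.
It also fails if it takes over 136 s, if anything falls off the work surface, if the arm or the gripper's body presses on something with over 40 N, if the wrist force passes 120 N, or if a joint passes its speed limit or range.

ROBOT

A 7-joint arm with a two-finger parallel gripper is mounted at the origin on the work surface. World frame = base frame: x ahead of the robot, y to its left, z up, the work surface at z = 0. Lengths are in m, angles in rad, forces in N, time in s.
With the tool pointing down it reaches from about 0.425 to 0.875 m from the base axis. Payload 4.7 kg.
Tool frame: the origin (TCP) lies midway between the tips of the shut fingers; the grasp point (between the pads) lies 19 mm behind it; z points along the fingers, y is the line along which they close (so a half turn about z gives the same grasp; the last joint's range is limited). The gripper opens to 87 mm and grips with 3 to 60 N. Pads are 19 mm wide; open, the fingers measure 117 mm over their backs; the gripper's body (75 mm by 190 mm) begins 51 mm behind the grasp point.
Start: joints at [1.191, 0.321, -0.07, 1.45, 0.023, 1.371, -0.057], TCP at [0.249, -0.6, 0.223] pointing down, gripper open.
Joint ranges: [-2.86, 2.86], [-0.3, 2.09], [-1.38, 1.24], [0.06, 2.45], [-1.56, 4.7], [0.09, 2.05], [-2.69, 2.69]. Speed limits (rad/s): [2.57, 2.57, 3.14, 3.14, 3.14, 3.14, 3.14].

INTERFACE

Orientations are given as a rotation vector (axis times angle).
In Python, from bench import ctrl gives the robot as it stands. The module is installed in compiled form; this text tells all that it offers.
- The arm moves only by the shell command python3 -m handwheel 'ROWS' [FORCE]. ROWS is JSON, a list of rows, each a list of 7 numbers: the finger opening in m, from 0 to 0.087, then the shift along the tool's x, y, z in m, then the turn, a rotation vector about the tool's x, y, z in degrees. A call has 1 to 12 rows; each row shifts and turns the commanded pose from where the row before left it, along the tool's axes as they then stand; what a row does not reach is not made up. A row lasts 1/8 s, in which the tool goes at most 62.5 mm and 10.7 degrees, less where a joint would pass 70% of its speed; a pose out of reach is approached as far as the arm can. A call is refused whole if a number of a shift passes 0.0625 or a number of a turn 10.7, either way. A call with a gripper value outside its range is refused whole. The fingers move at their own pace and stop on an object; FORCE is the grip in N (left out, the last holds). Time passes only in rows, so rows that do not move let the fingers close. It gives the time, the measured TCP pose, the force, the opening and the grip force at its end, in the units of the state.
- ctrl.get_state(): the state, without advancing time (a new reading comes with each control period).
- ctrl.get_image(name): name is "scene" or "top" or "wrist"; returns (picture, depth): 400x640x3 uint8, blue, green, red; 400x640 float32, m along the optical axis (not along the pixel's ray), 0 where there is no reading.
- ctrl.camera_info(name): a dict with "intrinsics" (3x3 intrinsics, pixels), "R" (3x3) and "t" (3): a world point X has camera coordinates R X + t. Camera axes: x right, y down, z forward; pixel columns grow to the right and rows downward; lengths in m; the calibration is good to about 2 mm. A picture is of the moment at which its call begins: read the wrist's pose just before it. camera_info takes no time and is no camera call; for the wrist camera it gives the pose at the moment of the call.
- ctrl.close_job(): hands the job in; it is judged then, once.
The state is a dict: "time": time; "joint_positions": joint angles; "qd": joint speeds; "joint_torque": joint torques, N m; "position": TCP position; "tool_rot": TCP orientation; "ft_force": force on the tool from outside, world axes, zero at the start; "torque": the same for the moment, N m; "grip_width": opening from 0.0 (shut) to 1.0 (fully open); "grip_force": force on a finger pad.
Only numpy, scipy, OpenCV 4.12 (cv2) and the standard library are available. Lean on these libraries where they do the work, as an engineer would, in place of code of your own. Each camera call takes 0.05 s, during which the arm holds its last target. There are 200 camera calls.

## Working session

There is one attempt and no reset: what is moved stays moved. The work goes in short steps, Python scripts to look and compute and a shell command to move; the robot and the scene stay as the last step left them, time stands still between calls to the robot, and variables do not carry over. Pictures are saved under pics/ and viewed, at most 19 in all, crops included, and the job is handed in when it is done.

```bash
mkdir -p pics; ls; cat > h.py <<'E'
import numpy as np, cv2
from bench import ctrl
from scipy.spatial.transform import Rotation as Ro
def grab(name):
    ci=ctrl.camera_info(name); im,d=ctrl.get_image(name)
    return im,d,np.array(ci["intrinsics"]),np.array(ci["R"]),np.array(ci["t"])
def plane(uv,K,R,t,z):
    r=R.T@np.linalg.inv(K)@np.array([uv[0],uv[1],1.]); c=-R.T@t
    return c+r*(z-c[2])/r[2]
def cloud(d,K,R,t):
    v,u=np.mgrid[:d.shape[0],:d.shape[1]]
    p=np.stack([(u-K[0,2])/K[0,0]*d,(v-K[1,2])/K[1,1]*d,d],-1)
    return (p-t)@R
E
python3 - <<'E'
from h import *
s=ctrl.get_state(); print(s["time"],s["position"],s["tool_rot"])
for n in ("top","scene"):
    im,d,K,R,t=grab(n); cv2.imwrite(f"pics/{n}0.png",im); np.savez(f"pics/{n}0.npz",im=im,d=d,K=K,R=R,t=t)
    print(n,K,R,-R.T@t)
E
```

```text
pics
0.0 [ 0.24918879 -0.5997267   0.22144186] [-3.07900283e+00 -6.14404234e-01  7.05743214e-04]
top [[377.92335306   0.         312.91676556]
 [  0.         377.92335306 201.05302737]
 [  0.           0.           1.        ]] [[ 0.01886508 -0.99974785  0.01218005]
 [-0.99972026 -0.01903558 -0.01403764]
 [ 0.01426596 -0.01191182 -0.99982728]] [0.53821545 0.00237557 0.91880618]
scene [[425.55902988   0.         321.60358713]
 [  0.         425.55902988 202.00427893]
 [  0.           0.           1.        ]] [[-0.19807352  0.98002363  0.01790414]
 [ 0.76273359  0.16557787 -0.62515713]
 [-0.61563329 -0.11017098 -0.78029354]] [1.23640709 0.11001456 0.87323831]
```

View pics/top0.png

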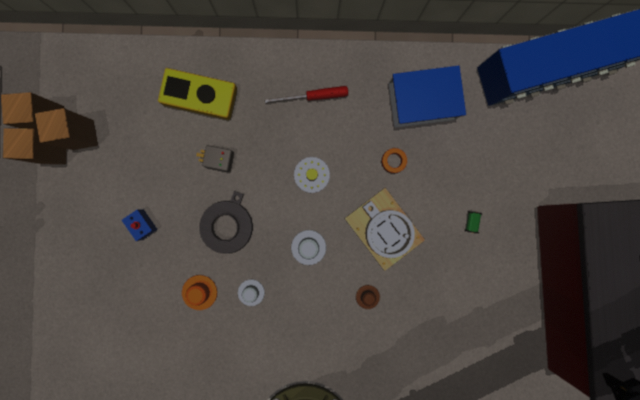

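View pics/scene0.png

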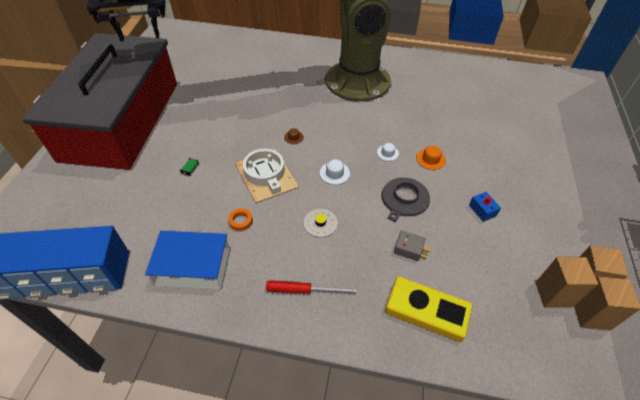

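Top view: battery (473,222), base (388,234) with lug at (371,209), LED tray (312,175), diffuser (308,247) (the larger of the whitish hats; the small one is at (250,292)), ring (226,226) with ear at (237,197), pin block (138,225). The red toolbox on the right is near the arm's start.

```bash
python3 - <<'E'
from h import *
D={n:np.load(f"pics/{n}0.npz") for n in("top","scene")}
q=D["top"];im,d,K,R,t=[q[k] for k in("im","d","K","R","t")]
P=cloud(d,K,R,t)
hsv=cv2.cvtColor(im,cv2.COLOR_BGR2HSV)
def blob(name,m,win,z):
    u0,u1,v0,v1=win;mm=np.zeros(m.shape,np.uint8);mm[v0:v1,u0:u1]=m[v0:v1,u0:u1]
    c,_=cv2.findContours(mm,cv2.RETR_EXTERNAL,cv2.CHAIN_APPROX_NONE)
    c=max(c,key=cv2.contourArea); r=cv2.minAreaRect(c)
    W=np.array([plane(p[0],K,R,t,z)[:2]*1000 for p in c],np.float32)
    print(name,"px",np.round(r[0],1),"world rect",[np.round(x,1) for x in cv2.minAreaRect(W)],"hullmed z",np.round(np.median(P[mm>0][:,2])*1000,1),"n",mm.sum()//max(1,mm.max()))
H,S,V=hsv[...,0],hsv[...,1],hsv[...,2]
g=(P[...,2]>0.006)
blob("battery",((P[...,2]>0.008)).astype(np.uint8),(460,490,205,240),0.016)
blob("batgreen",((H>40)&(H<85)&(S>120)).astype(np.uint8),(455,495,200,245),0.016)
blob("tray",((V>110)).astype(np.uint8),(285,340,150,200),0.004)
blob("diff",((V>110)).astype(np.uint8),(285,335,222,272),0.004)
blob("small",((V>110)).astype(np.uint8),(232,270,275,310),0.004)
blob("ring",((V<75)).astype(np.uint8),(190,258,185,260),0.010)
blob("base",((V>130)&(S<60)).astype(np.uint8),(355,420,200,265),0.039)
blob("block",((H>100)&(H<130)&(S>120)).astype(np.uint8),(115,165,200,250),0.036)
blob("pin",(((H<8)|(H>172))&(S>120)).astype(np.uint8),(125,155,205,245),0.047)
Z=P[...,2]
print("toolbox top z",np.nanmax(Z[210:380,560:635]), P[210,560],P[350,545],P[390,600])
cv2.imwrite("pics/crop0.png",cv2.resize(im[140:260,100:500],None,fx=2,fy=2,interpolation=cv2.INTER_CUBIC))
for n,(u,v) in dict(tray=(325,170),diff=(308,234),ringc=(226,212),basefl=(388,250)).items(): print(n,P[v,u])
E
```

```text
battery px [472.9 221.9] world rect [array([ 508.4, -393.3]), array([32.4, 50.9]), np.float64(81.7)] hullmed z 15.4 n 266
batgreen px [473.2 221.8] world rect [array([ 508.7, -393.9]), array([26.2, 43. ]), np.float64(81.2)] hullmed z 15.6 n 195
tray px [311.5 174. ] world rect [array([616.8,  -3.9]), array([84. , 84.1]), np.float64(46.1)] hullmed z 4.4 n 952
diff px [308.1 247.3] world rect [array([439.3,   1. ]), array([81.1, 80.9]), np.float64(64.5)] hullmed z 4.8 n 786
small px [250.5 292.5] world rect [array([328.2, 137.6]), array([60. , 60.2]), np.float64(0.9)] hullmed z 4.3 n 436
ring px [227.8 225.5] world rect [array([488.9, 194.2]), array([128.7, 141.6]), np.float64(31.0)] hullmed z 11.8 n 2041
base px [390.6 233.7] world rect [array([ 478.1, -190.7]), array([104.2, 103.5]), np.float64(27.6)] hullmed z 10.9 n 880
block px [137.2 224.9] world rect [array([487.7, 398.7]), array([61.2, 46.6]), np.float64(36.2)] hullmed z 35.8 n 455
pin px [135.3 225.3] world rect [array([487.5, 398.1]), array([14.6, 16.1]), np.float64(46.4)] hullmed z 43.7 n 44
toolbox top z 0.9188061769142627 [ 0.54066092 -0.55302976  0.09135899] [ 0.19945248 -0.58041491  0.00060102] [ 0.1822442  -0.58750765  0.16520716]
tray [ 0.62723717 -0.03645112  0.00276007]
diff [0.47141719 0.00185984 0.00433422]
ringc [0.52097885 0.19933793 0.01033308]
basefl [ 0.43876822 -0.18765905  0.02731712]
```

View pics/crop0.png

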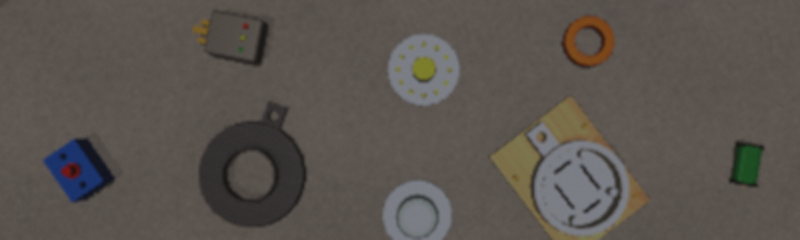

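The crop confirms the identities: pin in block at (72,172), ring ear hole at (275,112), base lug hole at (541,137), cradle inside the base at (580,185). Next I'll go to the base for a close look.

```bash
cat > go.py <<'E'
import sys
from h import *
# go.py x y z yaw : yaw of tool x axis (deg), tool down
def go(x,y,z,yaw,free=True,state=None):
    s=state or ctrl.get_state(); p=np.array(s["position"]); R=Ro.from_rotvec(s["tool_rot"])
    psi=np.degrees(np.arctan2(*R.as_matrix()[[1,0],0]))
    dy=(yaw-psi+90)%180-90 if free else (yaw-psi+180)%360-180
    T=Ro.from_euler("z",psi+dy,degrees=True)*Ro.from_euler("x",180,degrees=True)
    w=np.array([x,y,z])-p
    print("t %.2f pos %s yaw %.2f tilt %.2f q7 %.2f"%(s["time"],np.round(p*1000,1),psi,np.degrees(np.arccos(-R.as_matrix()[2,2])),s["joint_positions"][6]))
    print("turn first (toolvec deg)",np.round((R.inv()*T).as_rotvec(degrees=True),1),"then shift mm",np.round(T.inv().apply(w)*1000,1),"without turn",np.round(R.inv().apply(w)*1000,1), "F",np.round(s["ft_force"],1),"g",s["grip_width"],s["grip_force"])
if __name__=="__main__": go(*map(float,sys.argv[1:5]))
E
python3 - <<'E'
from go import *
ci=ctrl.camera_info("wrist");R=np.array(ci["R"]);t=np.array(ci["t"]);s=ctrl.get_state();T=Ro.from_rotvec(s["tool_rot"]).as_matrix()
print("cam in tool",T.T@(-R.T@t-s["position"]),"axes",np.round(R@T,3),ci["intrinsics"])
go(.48,-.30,.30,0); go(.48,-.30,.30,90)
E
```

```text
cam in tool [ 0.07872706 -0.00040145 -0.16230017] axes [[-0.001  1.    -0.001]
 [-0.959 -0.001 -0.285]
 [-0.285  0.     0.959]] [[297.72888989   0.         319.50743783]
 [  0.         297.72888989 195.18340952]
 [  0.           0.           1.        ]]
t 0.10 pos [ 249.2 -599.8  221.6] yaw 22.57 tilt 0.10 q7 -0.06
turn first (toolvec deg) [-0.1  0.  22.6] then shift mm [ 230.8 -299.8  -78.4] without turn [ 328.2 -188.4  -78.1] F [-0.4  0.1 -0.4] g 1.0018323417741497 0.0
t 0.10 pos [ 249.2 -599.8  221.6] yaw 22.57 tilt 0.10 q7 -0.06
turn first (toolvec deg) [ -0.1  -0.1 -67.4] then shift mm [299.8 230.8 -78.4] without turn [ 328.2 -188.4  -78.1] F [-0.4  0.1 -0.4] g 1.0018323417741497 0.0
```

```bash
python3 -m handwheel '[[0.06,0,0,-0.026,0,0,10.3],[0.06,0,0,-0.026,0,0,10.3],[0.06,0,0,-0.026,0,0,10.4],[0.06,0.0204,-0.0367,0,0,0,0],[0.06,0.0204,-0.0367,0,0,0,0],[0.06,0.0204,-0.0367,0,0,0,0],[0.06,0.0204,-0.0367,0,0,0,0],[0.06,0.0204,-0.0367,0,0,0,0],[0.06,0.0204,-0.0367,0,0,0,0],[0.06,0.0204,-0.0367,0,0,0,0],[0.06,0.0204,-0.0367,0,0,0,0],[0.06,0.0204,-0.0367,0,0,0,0]]' 20
python3 - <<'E'
from go import *
im,d,K,R,t=grab("wrist"); cv2.imwrite("pics/w1.png",im); np.savez("pics/w1.npz",im=im,d=d,K=K,R=R,t=t)
go(.5085,-.3935,.0065,-8.5)
E
```

```text
time: 1.6
position: [0.4799, -0.2992, 0.3001]
tool_rot: [-3.133, 0.231, 0.001]
ft_force: [-0.1, -1.0, -0.4]
grip_width: 0.692
grip_force: 0.0
t 1.65 pos [ 484.3 -292.3  300.1] yaw -7.91 tilt 0.28 q7 -1.24
turn first (toolvec deg) [-0.3 -0.1  0.6] then shift mm [ 38.9  96.6 293.6] without turn [ 37.4  98.3 293.3] F [1.5 4.5 1.3] g 0.6888180327163091 0.0
```

View pics/w1.png

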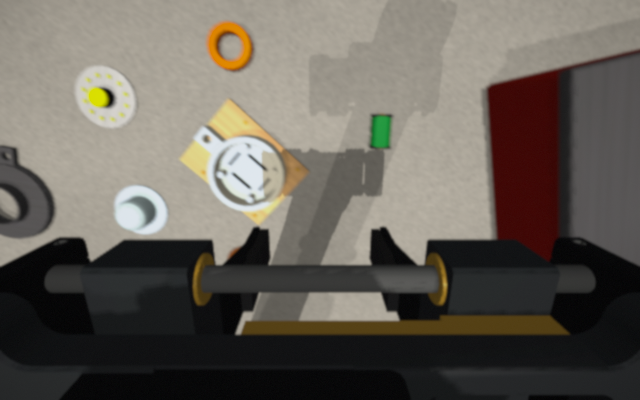

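Wrist view: battery at (381,132), base at (247,172), lug hole near (205,137). The arm was still settling, so I'll add still rows and look from nearer.

```bash
python3 -m handwheel '[[0.06,-0.0054,0.0176,0.039,0,0,0],[0.06,-0.0054,0.0176,0.039,0,0,0],[0.06,-0.0054,0.0176,0.039,0,0,0],[0.06,-0.0054,0.0176,0.039,0,0,0],[0.06,-0.0054,0.0176,0.039,0,0,0],[0.06,0,0,0,0,0,0],[0.06,0,0,0,0,0,0]]' | head -2
cat >> h.py <<'E'
def rect(m,win,K,R,t,z):
    u0,u1,v0,v1=win;mm=np.zeros(m.shape,np.uint8);mm[v0:v1,u0:u1]=m[v0:v1,u0:u1]
    mm=cv2.morphologyEx(mm,cv2.MORPH_CLOSE,np.ones((3,3)))
    c,_=cv2.findContours(mm,cv2.RETR_EXTERNAL,cv2.CHAIN_APPROX_NONE)
    c=max(c,key=cv2.contourArea)
    W=np.array([plane(p[0],K,R,t,z)[:2]*1000 for p in c],np.float32)
    return c[:,0],W,cv2.minAreaRect(W)
E
python3 - <<'E'
from go import *
im,d,K,R,t=grab("wrist"); cv2.imwrite("pics/w2.png",im); np.savez("pics/w2.npz",im=im,d=d,K=K,R=R,t=t)
P=cloud(d,K,R,t); hsv=cv2.cvtColor(im,cv2.COLOR_BGR2HSV);H,S,V=cv2.split(hsv)
m=((P[...,2]>.011)&(P[...,2]<.03)).astype(np.uint8)
c,W,r=rect(m,(200,440,20,220),K,R,t,.016); print("depth",r,c.mean(0),np.median(P[m>0][:,2]))
m=((H>40)&(H<85)&(S>100)).astype(np.uint8)
c,W,r=rect(m,(200,440,20,220),K,R,t,.016); print("green",r,c.mean(0))
go(.5085,-.3935,.0065,-8.5)
E
```

```text
time: 2.52
position: [0.441, -0.3832, 0.1069]
depth ((507.9554443359375, -396.98272705078125), (29.687576293945312, 49.612709045410156), 81.5477294921875) [324.80104712 118.93717277] 0.01813152220467124
green ((508.0360107421875, -397.06573486328125), (27.763835906982422, 46.488731384277344), 81.15859985351562) [324.76646707 118.80838323]
t 2.58 pos [ 441.6 -383.3  107.6] yaw -8.36 tilt 0.17 q7 -1.09
turn first (toolvec deg) [ 0.1 -0.2  0.1] then shift mm [ 67.6   0.2 101.1] without turn [ 67.4   0.3 101.3] F [0.4 0.2 0.3] g 0.6841886675858331 0.0
```

```bash
python3 -m handwheel '[[0.06,0.0337,0.0014,0,0,0,0],[0.06,0.0337,0.0014,0,0,0,0],[0.06,0,0,0.03,0,0,0],[0.06,0,0,0.03,0,0,0],[0.06,0,0,0.025,0,0,0],[0.06,0,0,0.012,0,0,0],[0.06,0,0,0,0,0,0],[0.06,0,0,0,0,0,0]]' >/dev/null; python3 go.py .508 -.396 .0065 -8.7
```

```text
t 3.58 pos [ 507.3 -396.8   10.4] yaw -8.42 tilt 0.16 q7 -1.17
turn first (toolvec deg) [ 0.1 -0.1  0.3] then shift mm [ 0.6 -0.9  3.9] without turn [ 0.6 -0.9  3.9] F [-0.6  0.1  0.1] g 0.689227154631979 0.0
```

```bash
python3 -m handwheel '[[0.06,0.0006,-0.0009,0.0035,0,0,0],[0.06,0,0,0,0,0,0],[0.0,0,0,0,0,0,0],[0.0,0,0,0,0,0,0],[0.0,0,0,0,0,0,0],[0.0,0,0,0,0,0,0],[0.0,0,0,0,0,0,0],[0.0,0,0,-0.01,0,0,0],[0.0,0,0,-0.04,0,0,0],[0.0,0,0,-0.04,0,0,0],[0.0,0,0,-0.03,0,0,0]]' 25; python3 -m handwheel '[[0.0,-0.026,-0.04,0,0,0,0],[0.0,-0.026,-0.04,0,0,0,0],[0.0,-0.026,-0.04,0,0,0,0],[0.0,-0.026,-0.04,0,0,0,0],[0.0,-0.026,-0.04,0,0,0,0],[0,0,0,0,0,0,0],[0,0,0,0,0,0,0]]'
python3 - <<'E'
from go import *
go(.478,-.191,.0165,-8.7)
im,d,K,R,t=grab("wrist"); cv2.imwrite("pics/w3.png",im); np.savez("pics/w3.npz",im=im,d=d,K=K,R=R,t=t)
E
```

```text
time: 4.95
position: [0.5074, -0.3957, 0.1278]
tool_rot: [3.132, -0.231, 0.003]
ft_force: [0.0, -0.7, -0.7]
grip_width: 0.343
grip_force: 25.0
time: 5.82
position: [0.4081, -0.1793, 0.1259]
tool_rot: [3.132, -0.231, 0.003]
ft_force: [-0.7, -1.0, -0.1]
grip_width: 0.34
grip_force: 25.0
t 5.83 pos [ 408.1 -179.3  125.9] yaw -8.44 tilt 0.13 q7 -1.35
turn first (toolvec deg) [ 0.1 -0.1  0.3] then shift mm [ 70.8   1.  109.4] without turn [ 70.6   1.2 109.5] F [-0.7 -1.  -0.1] g 0.3400777497740767 24.99981164932251
```

View pics/w3.png

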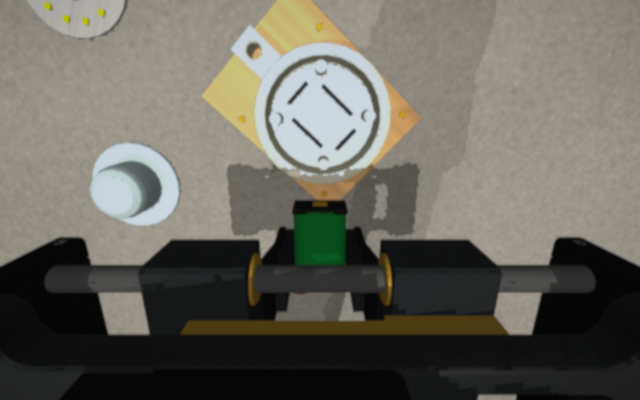

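The base is clear: rim centred near (322,110), lug hole at (254,51), battery held in the fingers at (320,235).

```bash
cat > base.py <<'E'
from go import *
q=np.load("pics/w3.npz");im,d,K,R,t=[q[k] for k in("im","d","K","R","t")]
P=cloud(d,K,R,t); H,S,V=cv2.split(cv2.cvtColor(im,cv2.COLOR_BGR2HSV))
Z=P[...,2]
m=((Z>.033)&(Z<.05)).astype(np.uint8)
c,W,r=rect(m,(225,420,20,195),K,R,t,.039)
e=cv2.fitEllipse(W.astype(np.float32)); print("rim depth",e, np.median(P[m>0][:,2]))
bc=np.array(e[0])
w=((S<60)&(V>150)).astype(np.uint8)
# rim outer edge by colour, lug side excluded
n,l,st,ce=cv2.connectedComponentsWithStats(w); print("lab",l[45,322])
c,W2,_=rect((w>0).astype(np.uint8),(230,400,25,190),K,R,t,.039)
a=W2-bc; rr=np.linalg.norm(a,axis=1); k=(rr<60)&(rr>52); e2=cv2.fitEllipse(W2[k]); print("rim colour",e2)
sub=1-w[35:70,240:270]; n,l,st,ce=cv2.connectedComponentsWithStats(sub)
lab=[i for i in range(1,n) if st[i,0]>0 and st[i,1]>0 and st[i,0]+st[i,2]<30 and st[i,1]+st[i,3]<35]
for i in lab:
    h=plane(ce[i]+[240,35],K,R,t,.029)[:2]*1000
    for b in (bc,np.array(e2[0])): print("hole",ce[i]+[240,35],st[i],h,"dist",np.linalg.norm(h-b),"yaw",np.degrees(np.arctan2(*(h-b)[::-1])))
E
python3 base.py
```

```text
rim depth ((477.3111877441406, -191.14749145507812), (110.03131103515625, 110.0631103515625), 143.47662353515625) 0.03863967617577161
lab 5Traceback (most recent call last):
  File "base.py", line 13, in <module>
    a=W2-bc; rr=np.linalg.norm(a,axis=1); k=(rr<60)&(rr>52); e2=cv2.fitEllipse(W2[k]); print("rim colour",e2)
                                                                ~~~~~~~~~~~~~~^^^^^^^
cv2.error: OpenCV(4.12.0) /io/opencv/modules/imgproc/src/shapedescr.cpp:361: error: (-201:Incorrect size of input array) There should be at least 5 points to fit the ellipse in function 'fitEllipseNoDirect'
```

```bash
python3 - <<'E'
from go import *
q=np.load("pics/w3.npz");im,d,K,R,t=[q[k] for k in("im","d","K","R","t")]
H,S,V=cv2.split(cv2.cvtColor(im,cv2.COLOR_BGR2HSV)); bc=np.array([477.3,-191.15])
m=((S[30:75,225:280]>50)|(V[30:75,225:280]<110)).astype(np.uint8)
n,l,st,ce=cv2.connectedComponentsWithStats(m)
for i in range(1,n):
    h=plane(ce[i]+[225,30],K,R,t,.029)[:2]*1000
    if st[i,4]>20: print(ce[i]+[225,30],st[i],h,"dist",np.linalg.norm(h-bc),"yaw",np.degrees(np.arctan2(*(h-bc)[::-1])))
# rib line directions
B=im[60:160,265:380]; b=(V[60:160,265:380]<60).astype(np.uint8)
n,l,st,ce=cv2.connectedComponentsWithStats(b)
for i in range(1,n):
    if st[i,4]>25:
        yx=np.argwhere(l==i); W=np.array([plane((x+265,y+60),K,R,t,.015)[:2]*1000 for y,x in yx],np.float32)
        r=cv2.fitLine(W,cv2.DIST_L2,0,.01,.01).ravel(); print("rib",ce[i]+[265,60],st[i,4],W.mean(0),np.degrees(np.arctan2(r[1],r[0])))
E
```

```text
[271.33333333  37.66666667] [ 31   0  24  24 300] [ 543.0097868  -160.75420333] dist 72.39945121667411 yaw 24.82414730732671
[253.85365854  50.70121951] [ 22  14  14  15 164] [ 535.88087157 -145.22844445] dist 74.43458724195379 yaw 38.092903685034734
[236.69430052  66.90932642] [  0  24  31  21 386] [ 526.24821071 -129.07458881] dist 79.05241303183676 yaw 51.74322535697838
```

```bash
python3 -m handwheel '[[0,0.0351,0.0008,0,0,0,0],[0,0.0351,0.0008,0,0,0,0],[0,0,0,0.01,0,0,-9.3],[0,0,0,0.01,0,0,-9.3],[0,0,0,0.01,0,0,-9.3],[0,0,0,0.01,0,0,-9.3],[0,0,0,0.01,0,0,-9.3],[0,0,0,0,0,0,0],[0,0,0,0,0,0,0]]' >/dev/null; python3 go.py .4773 -.1912 .017 38.1
```

```text
t 7.00 pos [ 477.2 -191.2   75.3] yaw 37.85 tilt 0.03 q7 -0.65
turn first (toolvec deg) [ 0.  -0.  -0.3] then shift mm [ 0.1  0.1 58.3] without turn [ 0.   0.  58.3] F [-0.9 -0.4  0.2] g 0.33370842033280246 24.99993234872818
```

```bash
python3 -m handwheel '[[0,0,0,0.02,0,0,-0.3],[0,0,0,0.02,0,0,0],[0,0,0,0.01,0,0,0],[0,0,0,0.004,0,0,0],[0,0,0,0.002,0,0,0],[0,0,0,0,0,0,0]]' ; python3 go.py .4773 -.1912 .017 38.1
```

```text
time: 7.75
position: [0.4772, -0.1906, 0.0195]
tool_rot: [2.967, 1.032, 0.001]
ft_force: [-0.7, 0.8, -1.7]
grip_width: 0.341
grip_force: 25.0
t 7.75 pos [ 477.2 -190.6   19.5] yaw 38.35 tilt 0.05 q7 -0.67
turn first (toolvec deg) [ 0.  -0.   0.2] then shift mm [-0.3  0.6  2.5] without turn [-0.3  0.6  2.5] F [-0.7  0.8 -1.7] g 0.34071548043907296 24.99980717897415
```

```bash
python3 -m handwheel '[[0,0,0,0.0015,0,0,0],[0,0,0,0.001,0,0,0],[0,0,0,0,0,0,0]]';  python3 -m handwheel '[[0.046,0,0,0,0,0,0],[0.046,0,0,0,0,0,0],[0.046,0,0,0,0,0,0],[0.046,0,0,-0.02,0,0,0],[0.046,0,0,-0.06,0,0,0],[0.046,0,0,-0.06,0,0,0],[0.046,-0.035,0,0,0,0,0],[0.046,-0.035,0,0,0,0,0],[0.046,0,0,0,0,0,0],[0.046,0,0,0,0,0,0]]'
python3 - <<'E'
from go import *
im,d,K,R,t=grab("wrist"); cv2.imwrite("pics/w4.png",im[:240]); np.savez("pics/w4.npz",im=im,d=d,K=K,R=R,t=t)
P=cloud(d,K,R,t); H,S,V=cv2.split(cv2.cvtColor(im,cv2.COLOR_BGR2HSV))
m=((H>40)&(H<85)&(S>100)).astype(np.uint8)
c,W,r=rect(m,(200,440,0,235),K,R,t,.026); print("bat",r,np.median(P[m>0][:,2]))
m=((P[...,2]>.033)&(P[...,2]<.05)).astype(np.uint8)
c,W,r=rect(m,(150,480,0,235),K,R,t,.039); print("rim",cv2.fitEllipse(W))
go(.6168,-.0039,.006,0)
E
```

```text
time: 8.12
position: [0.4767, -0.1904, 0.0165]
tool_rot: [2.967, 1.032, -0.0]
ft_force: [0.3, -0.4, -0.4]
grip_width: 0.34
grip_force: 25.0
time: 9.38
position: [0.4224, -0.2334, 0.1566]
tool_rot: [2.967, 1.033, 0.001]
ft_force: [0.5, 0.7, -0.6]
grip_width: 0.528
grip_force: 0.0
bat ((477.72607421875, -189.29791259765625), (46.113304138183594, 27.337413787841797), 37.53816604614258) 0.026006769900326125
rim ((477.28558349609375, -191.31776428222656), (109.99408721923828, 110.11882781982422), 138.65023803710938)
t 9.43 pos [ 422.6 -233.1  156.6] yaw 38.43 tilt 0.03 q7 -0.46
turn first (toolvec deg) [-0.  -0.  38.4] then shift mm [ 194.2 -229.2  150.6] without turn [294.4 -58.8 150.8] F [ 0.1 -0.1  0.5] g 0.5274094111472164 0.0
```

View pics/w4.png

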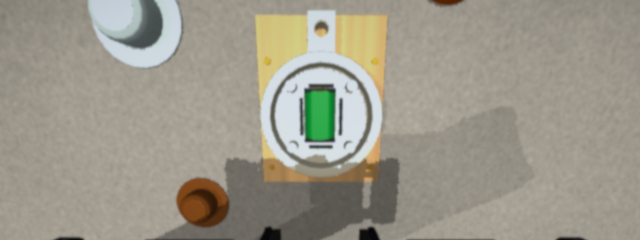

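Battery lies green in the cradle at (320,115), top at 26 mm as it should be. On to the tray.

```bash
python3 -m handwheel '[[0.05,0.045,-0.0118,0,0,0,0],[0.05,0.045,-0.0118,0.01,0,0,0],[0.05,0.045,-0.0118,0.015,0,0,0],[0.05,0.045,-0.0118,0.015,0,0,0],[0.05,0.0445,-0.012,0.01,0,0,0],[0.05,0,0,0,0,0,0],[0.05,0,0,0,0,0,0]]' >/dev/null
python3 - <<'E'
from go import *
q=np.load("pics/w4.npz");im,K,R,t=[q[k] for k in("im","K","R","t")]
H,S,V=cv2.split(cv2.cvtColor(im,cv2.COLOR_BGR2HSV)); bc=np.array([477.3,-191.2])
m=((S[12:48,309:334]>50)|(V[12:48,309:334]<110)).astype(np.uint8)
n,l,st,ce=cv2.connectedComponentsWithStats(m)
for i in range(1,n):
    if st[i,4]>20:
        h=plane(ce[i]+[309,12],K,R,t,.029)[:2]*1000
        print(st[i],h,"dist",np.linalg.norm(h-bc),"yaw",np.degrees(np.arctan2(*(h-bc)[::-1])))
im,d,K,R,t=grab("wrist"); cv2.imwrite("pics/w5.png",im); np.savez("pics/w5.npz",im=im,d=d,K=K,R=R,t=t)
P=cloud(d,K,R,t); H,S,V=cv2.split(cv2.cvtColor(im,cv2.COLOR_BGR2HSV))
m=((H>20)&(H<38)&(S>120)).astype(np.uint8)
c,W,r=rect(m,(200,440,0,230),K,R,t,.022); print("yellow",cv2.fitEllipse(W),c.mean(0))
m=((V>130)&(S<60)).astype(np.uint8)
c,W,r=rect(m,(150,490,0,230),K,R,t,.004); print("disc",cv2.fitEllipse(W))
go(.6168,-.0039,.006,38.4)
E
```

```text
[  6  10  12  15 138] [ 535.64809446 -145.04441444] dist 74.39649323197229 yaw 38.345351614422746
yellow ((615.157470703125, -4.4934844970703125), (25.92696189880371, 25.965965270996094), 70.3544921875) [319.56382979 119.03191489]
disc ((609.9201049804688, -5.591910362243652), (223.231201171875, 338.0229187011719), 40.11662292480469)
t 10.35 pos [561.  -48.5 106.4] yaw 38.35 tilt 0.03 q7 -0.98
turn first (toolvec deg) [-0.  0. -0.] then shift mm [ 71.4  -0.3 100.4] without turn [ 71.5  -0.4 100.4] F [ 0.9 -0.   0.4] g 0.5759098628440464 0.0
```

```bash
python3 -m handwheel '[[0.05,0.035,-0.0004,0,0,0,0],[0.05,0.035,-0.0004,0,0,0,0],[0.05,0,0,0.03,0,0,0],[0.05,0,0,0.03,0,0,0],[0.05,0,0,0.025,0,0,0],[0.05,0,0,0.01,0,0,0],[0.05,0,0,0,0,0,0],[0.05,0,0,0,0,0,0]]' >/dev/null; python3 go.py .6154 -.0044 .007 38.3
```

```text
t 11.35 pos [616.5  -4.3  12.9] yaw 38.34 tilt 0.13 q7 -1.14
turn first (toolvec deg) [ 0.1 -0.1  0. ] then shift mm [-1.  -0.6  5.9] without turn [-1.  -0.6  5.9] F [0.2 0.3 0.1] g 0.5768838748119786 0.0
```

```bash
python3 -m handwheel '[[0.05,-0.001,-0.0006,0.0035,0,0,0],[0.05,0,0,0.002,0,0,0],[0.05,0,0,0,0,0,0],[0.0,0,0,0,0,0,0],[0.0,0,0,0,0,0,0],[0.0,0,0,0,0,0,0],[0.0,0,0,0,0,0,0],[0.0,0,0,0,0,0,0],[0.0,0,0,-0.01,0,0,0],[0.0,0,0,-0.04,0,0,0],[0.0,0,0,-0.04,0,0,0],[0.0,0,0,0,0,0,0]]' 30; python3 go.py .4773 -.1912 .1 38.2
```

```text
time: 12.85
position: [0.6173, -0.0038, 0.1005]
tool_rot: [2.964, 1.031, 0.011]
ft_force: [0.6, 0.6, -1.0]
grip_width: 0.304
grip_force: 30.0
t 12.85 pos [617.3  -3.8 100.5] yaw 38.37 tilt 0.44 q7 -1.09
turn first (toolvec deg) [ 0.3 -0.3  0.2] then shift mm [-225.9   60.7    0.5] without turn [-226.1   60.1   -0.5] F [ 0.6  0.6 -1. ] g 0.3040204368280063 29.999691769480705
```

```bash
python3 -m handwheel '[[0,-0.0377,0.0101,0,0,0,0],[0,-0.0377,0.0101,0,0,0,0],[0,-0.0377,0.0101,0,0,0,0],[0,-0.0377,0.0101,0,0,0,0],[0,-0.0377,0.0101,0,0,0,0],[0,-0.0377,0.0101,0,0,0,0],[0,0,0,0,0,0,0],[0,0,0,0,0,0,0]]' >/dev/null
python3 - <<'E'
from go import *
go(.4773,-.1912,.039,38.2)
im,d,K,R,t=grab("wrist"); cv2.imwrite("pics/w6.png",im); np.savez("pics/w6.npz",im=im,d=d,K=K,R=R,t=t)
E
```

```text
t 13.85 pos [ 474.6 -191.4   95.6] yaw 38.37 tilt 0.05 q7 -0.63
turn first (toolvec deg) [-0.1 -0.   0.2] then shift mm [ 2.3  1.5 56.6] without turn [ 2.2  1.6 56.6] F [-0.2 -0.1 -1.2] g 0.3126528352775821 29.99991238117218
```

View pics/w6.png

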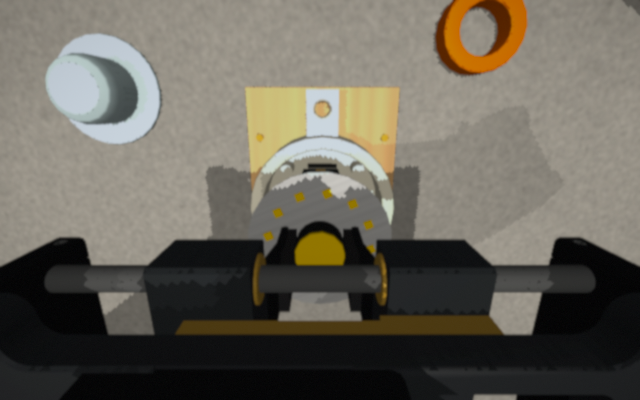

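```bash
python3 - <<'E'
from go import *
P=[];
for i in range(5):
    im,d,K,R,t=grab("wrist"); s=ctrl.get_state(); P.append([*s["position"],s["grip_width"]])
print(np.round(np.array(P)*1000,1)); p=np.median(P,0)
H,S,V=cv2.split(cv2.cvtColor(im,cv2.COLOR_BGR2HSV))
T=Ro.from_rotvec(s["tool_rot"])
m=((H>20)&(H<38)&(S>150)).astype(np.uint8)
c,W,r=rect(m,(290,350,228,266),K,R,t,p[2]-.006+.022)
k=c[:,1]<252
x=T.inv().apply(np.c_[W/1000,np.full(len(W),p[2]+.016)]-p[:3])*1000
y=x[k]; A=np.c_[2*y[:,:2],np.ones(len(y))]; s_=np.linalg.lstsq(A,(y[:,:2]**2).sum(1),rcond=None)[0]; print("block centre in tool",s_[:2],"r",np.sqrt(s_[2]+s_[0]**2+s_[1]**2))
print(c[:,1].min(),x[:,:2].max(0),x[:,:2].min(0))
E
```

```text
[[ 475.2 -190.7   95.9  311.4]
 [ 475.2 -190.7   95.9  313.5]
 [ 475.2 -190.8   95.9  312.4]
 [ 475.2 -191.1   95.9  310.2]
 [ 475.1 -191.2   96.   313.1]]
block centre in tool [ 1.67885594 -0.22173963] r 14.049148228232838
230 [15.86288148 14.32952222] [ -4.99413162 -14.61633876]
```

```bash
python3 -m handwheel '[[0,0,0.0014,0.02,0,0,0],[0,0,0,0.02,0,0,0],[0,0,0,0.008,0,0,0],[0,0,0,0.004,0,0,0],[0,0,0,0.004,0,0,0],[0,0,0,0.002,0,0,0],[0,0,0,0,0,0,0],[0,0,0,0,0,0,0]]'
```

```text
time: 15.15
position: [0.4757, -0.1933, 0.0383]
tool_rot: [2.967, 1.032, 0.0]
ft_force: [-1.0, 0.2, -1.3]
grip_width: 0.311
grip_force: 30.0
```

```bash
python3 -m handwheel '[[0,0,-0.0005,0.0015,0,0,0],[0,0,0,0.001,0,0,0],[0,0,0,0.001,0,0,0],[0,0,0,0,0,0,0],[0,0,0,0,0,0,0]]'
```

```text
time: 15.78
position: [0.4752, -0.1928, 0.035]
tool_rot: [2.967, 1.032, -0.0]
ft_force: [-3.5, 1.6, 5.3]
grip_width: 0.312
grip_force: 30.0
```

```bash
python3 -m handwheel '[[0.046,0,0,0,0,0,0],[0.046,0,0,0,0,0,0],[0.046,0,0,0,0,0,0],[0.046,0,0,-0.02,0,0,0],[0.046,0,0,-0.05,0,0,0],[0.046,0,0,-0.05,0,0,0],[0.046,-0.035,0,0,0,0,0],[0.046,-0.035,0,0,0,0,0],[0.046,0,0,0,0,0,0],[0.046,0,0,0,0,0,0]]'
python3 - <<'E'
from go import *
im,d,K,R,t=grab("wrist"); np.savez("pics/w7.npz",im=im,d=d,K=K,R=R,t=t)
cv2.imwrite("pics/w7.png",cv2.resize(im[0:230,200:440],None,fx=2,fy=2))
P=cloud(d,K,R,t); H,S,V=cv2.split(cv2.cvtColor(im,cv2.COLOR_BGR2HSV))
m=((H>20)&(H<38)&(S>120)&(P[...,2]>.045)).astype(np.uint8)
c,W,r=rect(m,(250,390,30,230),K,R,t,.051); print("yellow",cv2.fitEllipse(W),np.median(P[m>0][:,2]))
v,u=np.mgrid[:400,:640]; r=np.linalg.norm(P[...,:2]*1000-[477.3,-191.2],axis=2)
k=(r<41)&(r>18); A=np.c_[P[k][:,:2]-[.4773,-.1912],np.ones(k.sum())]; print("disc plane",np.linalg.lstsq(A,P[k][:,2],rcond=None)[0],k.sum())
go(.4393,.001,.1,0)
E
```

```text
time: 17.02
position: [0.4208, -0.2358, 0.1546]
tool_rot: [2.967, 1.032, 0.001]
ft_force: [0.1, 0.4, 0.5]
grip_width: 0.53
grip_force: 0.0
yellow ((475.51385498046875, -192.25350952148438), (25.6705379486084, 25.791141510009766), 74.69007873535156) 0.25146140415711715
disc plane [-1.52382119 -1.20363125  0.06005335] 6399
t 17.07 pos [ 421.1 -235.4  154.5] yaw 38.43 tilt 0.04 q7 -0.45
turn first (toolvec deg) [-0.  -0.  38.4] then shift mm [  18.2 -236.4   54.5] without turn [ 161.2 -173.9   54.6] F [-0.3 -0.4  0.2] g 0.5280392709076874 0.0
```

View pics/w7.png

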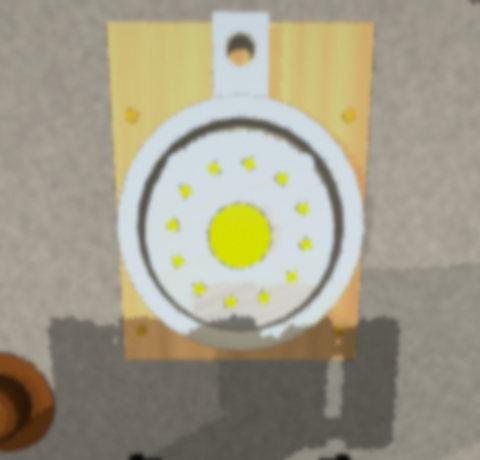

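```bash
python3 - <<'E'
from go import *
q=np.load("pics/w7.npz");d,K,R,t=[q[k] for k in("d","K","R","t")]
P=cloud(d,K,R,t);r=np.linalg.norm(P[...,:2]*1000-[475.5,-192.2],axis=2)
k=(r<40)&(r>18)&(P[...,2]<.06)&(P[...,2]>.0); A=np.c_[P[k][:,:2]-[.4773,-.1912],np.ones(k.sum())]; b=np.linalg.lstsq(A,P[k][:,2],rcond=None)[0];print("disc plane",b,k.sum(),np.std(P[k][:,2]-A@b))
E
```

```text
disc plane [-0.00045583 -0.00148109  0.03327665] 4874 0.0007480454259931613
```

```bash
python3 - <<'E'
from go import *
for f,win in (("w6",(30,175,20,160)),("w3",(80,190,130,235))):
    q=np.load(f"pics/{f}.npz");im,d,K,R,t=[q[k] for k in("im","d","K","R","t")]
    H,S,V=cv2.split(cv2.cvtColor(im,cv2.COLOR_BGR2HSV)); P=cloud(d,K,R,t)
    m=((S<40)&(H>80)&(V>120)).astype(np.uint8)
    c,W,r=rect(((m>0)&(P[...,2]<.05)).astype(np.uint8),win,K,R,t,.004); print(f,"flange",cv2.fitEllipse(W),cv2.minEnclosingCircle(W),c.min(0),c.max(0))
go(.4393,.001,.06,38.4)
E
```

```text
w6 flange ((438.6729736328125, 0.9354503154754639), (82.44245147705078, 88.38581848144531), 33.17784881591797) ((437.8144226074219, 2.226890802383423), 45.406005859375) [46 33] [160 143]
w3 flange ((439.12158203125, 0.42126044631004333), (82.45804595947266, 87.69476318359375), 13.22529411315918) ((438.9940185546875, 1.929358959197998), 45.1790885925293) [ 91 142] [179 225]
t 17.07 pos [ 421.1 -235.4  154.5] yaw 38.43 tilt 0.04 q7 -0.45
turn first (toolvec deg) [ 0. -0.  0.] then shift mm [ 161.1 -174.    94.5] without turn [ 161.2 -173.9   94.6] F [-0.3 -0.4  0.2] g 0.5280392709076874 0.0
```

```bash
python3 -m handwheel '[[0.075,0.0267,-0.029,0,0,0,0],[0.075,0.0267,-0.029,0,0,0,0],[0.075,0.0267,-0.029,0,0,0,0],[0.075,0.0267,-0.029,0,0,0,0],[0.075,0.0267,-0.029,0,0,0,0],[0.075,0.0267,-0.029,0,0,0,0],[0.075,0,0,0.03,0,0,0],[0.075,0,0,0.03,0,0,0],[0.075,0,0,0.02,0,0,0],[0.075,0,0,0,0,0,0],[0.075,0,0,0,0,0,0]]' >/dev/null; python3 go.py .4388 .0005 .007 38.3
```

```text
t 18.45 pos [4.387e+02 3.000e-01 7.530e+01] yaw 38.43 tilt 0.06 q7 -0.98
turn first (toolvec deg) [ 0.  -0.1  0.1] then shift mm [ 0.2 -0.1 68.3] without turn [ 0.1 -0.1 68.3] F [-0.5 -0.2 -0.5] g 0.8621428117779533 0.0
```

```bash
python3 -m handwheel '[[0.075,0,0,0.025,0,0,0],[0.075,0,0,0.025,0,0,0],[0.075,0,0,0.012,0,0,0],[0.075,0,0,0.004,0,0,0],[0.075,0,0,0,0,0,0],[0.075,0,0,0,0,0,0]]'; python3 go.py .4388 .0005 .007 38.3
```

```text
time: 19.2
position: [0.4387, -0.0005, 0.0093]
tool_rot: [2.966, 1.032, 0.002]
ft_force: [-0.2, -0.1, -0.2]
grip_width: 0.861
grip_force: 0.0
t 19.20 pos [438.7  -0.5   9.3] yaw 38.36 tilt 0.09 q7 -1.07
turn first (toolvec deg) [ 0.1 -0.1  0.1] then shift mm [ 0.6 -0.7  2.3] without turn [ 0.6 -0.7  2.3] F [-0.2 -0.1 -0.2] g 0.8608764639733018 0.0
```

```bash
python3 -m handwheel '[[0.075,0,0,0.0015,0,0,0],[0.0,0,0,0,0,0,0],[0.0,0,0,0,0,0,0],[0.0,0,0,0,0,0,0],[0.0,0,0,0,0,0,0],[0.0,0,0,0,0,0,0],[0.0,0,0,0,0,0,0],[0.0,0,0,-0.01,0,0,0],[0.0,0,0,-0.045,0,0,0],[0.0,0,0,-0.045,0,0,0],[0.0,0,0,0,0,0,0]]' 25;  python3 -m handwheel '[[0,-0.0177,0.0348,0,0,0,0],[0,-0.0177,0.0348,0,0,0,0],[0,-0.0177,0.0348,0,0,0,0],[0,-0.0177,0.0348,0,0,0,0],[0,-0.0177,0.0348,0,0,0,0],[0,0,0,0,0,0,0],[0,0,0,0,0,0,0]]'
python3 - <<'E'
from go import *
im,d,K,R,t=grab("wrist"); cv2.imwrite("pics/w8.png",im)
s=ctrl.get_state();go(.4773,-.1912,.04,38.2)
P=(cloud(d,K,R,t)-s["position"])@Ro.from_rotvec(s["tool_rot"]).as_matrix()*1000
k=(np.abs(P[...,2])<12)&(P[...,0]>20)&(P[...,0]<60)&(np.abs(P[...,1])<10)
print("flange front in tool x",np.percentile(P[k][:,0],[50,95,99,100]) if k.any() else None,np.median(P[k][:,2]))
E
```

```text
time: 20.58
position: [0.441, -0.0004, 0.111]
tool_rot: [2.963, 1.031, 0.011]
ft_force: [0.5, -0.4, -0.7]
grip_width: 0.569
grip_force: 25.0
time: 21.45
position: [0.476, -0.1907, 0.1063]
tool_rot: [-2.965, -1.032, 0.001]
ft_force: [-0.6, 0.0, -1.4]
grip_width: 0.565
grip_force: 25.0
t 21.50 pos [ 476.1 -190.3  106.5] yaw 38.45 tilt 0.09 q7 -0.64
turn first (toolvec deg) [-0.1  0.   0.3] then shift mm [ 0.3  1.5 66.5] without turn [ 0.3  1.6 66.5] F [ 0.5 -0.6 -0.8] g 0.5626201250555031 25.000035336561268
flange front in tool x [31.39421822 41.73329407 42.61845332 42.93262072] 2.9173335781127703
```

View pics/w8.png

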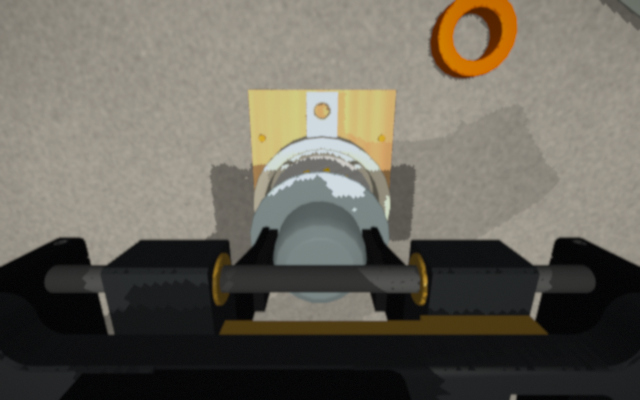

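Diffuser is upright in the fingers at (320,245), base below with lug hole at (321,111).

```bash
python3 -m handwheel '[[0,0.0003,0.0015,0.02,0,0,0],[0,0,0,0.02,0,0,0],[0,0,0,0.01,0,0,0],[0,0,0,0.006,0,0,0],[0,0,0,0.004,0,0,0],[0,0,0,0.002,0,0,0],[0,0,0,0,0,0,0],[0,0,0,0,0,0,0]]'; python3 go.py .4773 -.1912 .041 38.2
```

```text
time: 22.5
position: [0.4779, -0.1929, 0.0454]
tool_rot: [2.967, 1.032, 0.0]
ft_force: [0.3, -0.2, -0.4]
grip_width: 0.563
grip_force: 25.0
t 22.50 pos [ 477.9 -192.9   45.4] yaw 38.36 tilt 0.03 q7 -0.68
turn first (toolvec deg) [ 0.  -0.   0.2] then shift mm [ 0.5 -1.7  4.4] without turn [ 0.5 -1.7  4.4] F [ 0.3 -0.2 -0.4] g 0.5627313396774983 24.999941308633424
```

```bash
python3 -m handwheel '[[0,0.0003,-0.0012,0.002,0,0,0],[0,0,0,0.001,0,0,0],[0,0,0,0.001,0,0,0],[0,0,0,0.001,0,0,0],[0,0,0,0,0,0,0]]'
```

```text
time: 23.12
position: [0.4772, -0.1916, 0.0401]
tool_rot: [2.967, 1.032, -0.0]
ft_force: [-0.0, 0.2, -0.1]
grip_width: 0.569
grip_force: 25.0
```

```bash
python3 -m handwheel '[[0.058,0,0,0,0,0,0],[0.058,0,0,0,0,0,0],[0.058,0,0,0,0,0,0],[0.058,0,0,-0.02,0,0,0],[0.07,0,0,-0.05,0,0,0],[0.07,0,0,-0.05,0,0,0],[0.07,-0.035,0,0,0,0,0],[0.07,-0.035,0,0,0,0,0],[0.07,0,0,0,0,0,0],[0.07,0,0,0,0,0,0]]'
python3 - <<'E'
from go import *
im,d,K,R,t=grab("wrist"); np.savez("pics/w9.npz",im=im,d=d,K=K,R=R,t=t)
cv2.imwrite("pics/w9.png",im)
P=cloud(d,K,R,t); r=np.linalg.norm(P[...,:2]*1000-[477.3,-191.2],axis=2)
k=(r<41)&(r>28)&(P[...,2]<.05)&(P[...,2]>.0); A=np.c_[P[k][:,:2]-[.4773,-.1912],np.ones(k.sum())]; b=np.linalg.lstsq(A,P[k][:,2],rcond=None)[0];print("flange plane",b,k.sum(),np.std(P[k][:,2]-A@b))
k=(P[...,2]>.056)&(P[...,2]<.075)&(r<40); c,W,_=rect(k.astype(np.uint8),(200,440,20,235),K,R,t,.060); print("dome",cv2.fitEllipse(W),P[k][:,2].max())
go(.4889,.1942,.1,0)
E
```

```text
time: 24.38
position: [0.4228, -0.2346, 0.1602]
tool_rot: [2.967, 1.033, 0.001]
ft_force: [0.5, -0.5, -0.3]
grip_width: 0.803
grip_force: 0.0
flange plane [-0.00013089 -0.00101711  0.03721287] 3378 0.0007057202214475678
dome ((477.7439880371094, -190.93345642089844), (48.72781753540039, 48.97407913208008), 131.03851318359375) 0.07308951569165446
t 24.43 pos [ 423.1 -234.2  160.1] yaw 38.44 tilt 0.04 q7 -0.46
turn first (toolvec deg) [-0.  -0.  38.4] then shift mm [  65.8 -428.4   60.1] without turn [ 317.8 -294.7   60.3] F [-0.3  0.4  0.4] g 0.8019323264148626 0.0
```

```bash
python3 -m handwheel '[[0.085,0.031,-0.0368,0.002,0,0,0],[0.085,0.031,-0.0368,0.002,0,0,0],[0.085,0.031,-0.0368,0.002,0,0,0],[0.085,0.031,-0.0368,0.002,0,0,0],[0.085,0.031,-0.0368,0.002,0,0,0],[0.085,0.031,-0.0368,0.002,0,0,0],[0.085,0.031,-0.0368,0.002,0,0,0],[0.085,0.031,-0.0368,0.002,0,0,0],[0.085,0,0,0,0,0,0],[0.085,0,0,0,0,0,0]]' >/dev/null
python3 - <<'E'
from go import *
im,d,K,R,t=grab("wrist"); np.savez("pics/w10.npz",im=im,d=d,K=K,R=R,t=t)
cv2.imwrite("pics/w10.png",im)
P=cloud(d,K,R,t)
m=((P[...,2]>.021)&(P[...,2]<.04)).astype(np.uint8)
c,W,_=rect(m,(150,490,0,235),K,R,t,.028); print("collar",cv2.fitEllipse(W))
H,S,V=cv2.split(cv2.cvtColor(im,cv2.COLOR_BGR2HSV)); print(V[100:105,300:340:10])
go(.4889,.1942,.1,38.4)
E
```

```text
collar ((484.4793701171875, 199.82264709472656), (64.42587280273438, 64.62338256835938), 143.2813262939453)
[[159 166 164 165]
 [161 169 163 164]
 [162 171 164 165]
 [163 169 163 166]
 [163 169 163 168]]
t 25.73 pos [434.  149.3 143.9] yaw 38.36 tilt 0.03 q7 -1.28
turn first (toolvec deg) [-0.  0. -0.] then shift mm [70.9 -1.1 43.9] without turn [70.9 -1.2 43.8] F [ 0.6 -0.7  0.4] g 0.9795371294233468 0.0
```

View pics/w10.png

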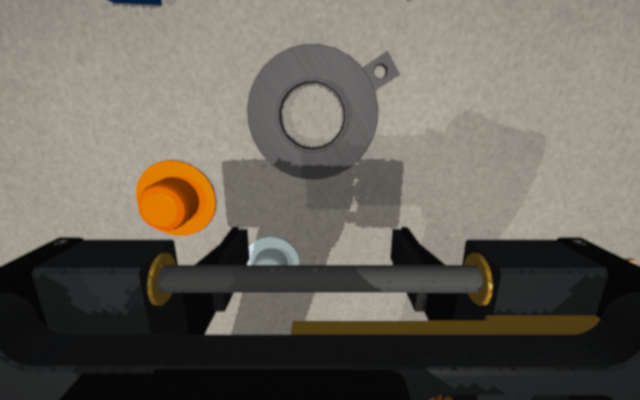

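Ring centred near (312,112), ear hole at (380,71).

```bash
python3 - <<'E'
from go import *
q=np.load("pics/w10.npz");im,d,K,R,t=[q[k] for k in("im","d","K","R","t")]
V=cv2.cvtColor(im,cv2.COLOR_BGR2GRAY); rc=np.array([484.5,199.8])
print(V[60:84:2,368:392:2])
sub=(V[58:86,364:396]>130).astype(np.uint8); n,l,st,ce=cv2.connectedComponentsWithStats(sub)
for i in range(1,n):
    for z in (.008,.005):
        h=plane(ce[i]+[364,58],K,R,t,z)[:2]*1000; print(st[i],ce[i]+[364,58],h,np.linalg.norm(h-rc),np.degrees(np.arctan2(*(h-rc)[::-1])))
E
python3 go.py .4845 .1998 .0145 38.3
```

```text
[[154 148 132 112 102 100 100 100  99  99 100 101]
 [142 122 105 101  99  93  90  92  97 100 100 100]
 [113 104 102  99  89  74  70  61  75  96 100  98]
 [103 103 101  90 104 120 127  92  58  74  95  98]
 [102 102  98  98 138 154 154 144  97  59  92 100]
 [102 102  98 123 152 158 159 159 125  59  91 100]
 [102 103  99 130 156 159 162 162 133  67  93 100]
 [101 104 102 118 155 158 161 159 115  75  98 102]
 [ 94 103 102 102 130 150 155 141  94  93 101 102]
 [ 94  96 101 101  99 109 117 103  96 101 102 101]
 [ 99  93 103 103 102 101 101 101 102 103 107 118]
 [102  92  99 103 103 103 103 103 103 113 137 150]]
[ 0  0 12  8 52] [367.69230769  60.26923077] [555.09209768 189.91627997] 71.28065780359314 -7.970268204774703
[ 0  0 12  8 52] [367.69230769  60.26923077] [555.69138923 189.82099127] 71.88737382830524 -7.979251381045822
[28  0  4  7 17] [394.          60.05882353] [570.27532499 171.05870247] 90.46252572418531 -18.524791356245412
[28  0  4  7 17] [394.          60.05882353] [571.02738638 170.77367354] 91.26618333838117 -18.544453271308512
[11  9 10 11 86] [379.11627907  71.89534884] [554.19118445 175.05194924] 73.9548998167397 -19.550469687412644
[11  9 10 11 86] [379.11627907  71.89534884] [554.78141124 174.80709936] 74.59304155346797 -19.575987750863206
[19 19 13  9 57] [391.10526316  82.59649123] [554.20549025 160.01065156] 80.26236739382237 -29.718626370859706
[19 19 13  9 57] [391.10526316  82.59649123] [554.79586097 159.6144599 ] 80.97151167686827 -29.755004122852057
t 25.73 pos [434.  149.3 143.9] yaw 38.36 tilt 0.03 q7 -1.28
turn first (toolvec deg) [-0.   0.   0.1] then shift mm [ 70.9  -8.4 129.4] without turn [ 71.   -8.3 129.3] F [ 0.6 -0.7  0.4] g 0.9795371294233468 0.0
```

```bash
python3 -m handwheel '[[0.085,0.0355,-0.0042,0.01,0,0,0],[0.085,0.0354,-0.0042,0.01,0,0,0],[0.085,0,0,0.03,0,0,0],[0.085,0,0,0.03,0,0,0],[0.085,0,0,0.025,0,0,0],[0.085,0,0,0.015,0,0,0],[0.085,0,0,0.005,0,0,0],[0.085,0,0,0,0,0,0],[0.085,0,0,0,0,0,0]]' >/dev/null; python3 go.py .4845 .1998 .0145 38.3
```

```text
t 26.85 pos [485.2 200.5  19.9] yaw 38.35 tilt 0.10 q7 -1.63
turn first (toolvec deg) [ 0.1 -0.1  0.1] then shift mm [-1.   0.1  5.4] without turn [-1.   0.1  5.4] F [-0.  -0.1  0.1] g 0.9758669225171785 0.0
```

```bash
python3 -m handwheel '[[0.085,-0.0006,0,0.0035,0,0,0],[0.085,0,0,0.0008,0,0,0],[0.0,0,0,0,0,0,0],[0.0,0,0,0,0,0,0],[0.0,0,0,0,0,0,0],[0.0,0,0,0,0,0,0],[0.0,0,0,0,0,0,0],[0.0,0,0,-0.01,0,0,0],[0.0,0,0,-0.04,0,0,0],[0.0,0,0,-0.04,0,0,0],[0.0,0,0,-0.025,0,0,0],[0.0,0,0,0,0,0,0]]' 40
python3 go.py .4773 -.1912 .12 96.5
```

```text
time: 28.35
position: [0.4854, 0.2006, 0.132]
tool_rot: [2.966, 1.032, 0.007]
ft_force: [0.4, 0.7, -0.3]
grip_width: 0.741
grip_force: 40.0
t 28.35 pos [485.4 200.6 132. ] yaw 38.36 tilt 0.26 q7 -1.51
turn first (toolvec deg) [  0.2  -0.1 -58.1] then shift mm [-388.4  -52.4   12. ] without turn [-249.5  302.2   11.8] F [ 0.4  0.7 -0.3] g 0.7408680192212173 39.99931680969894
```

```bash
python3 -m handwheel '[[0,-0.0312,0.0378,0,0,0,0],[0,-0.0312,0.0378,0,0,0,0],[0,-0.0312,0.0378,0,0,0,0],[0,-0.0312,0.0378,0,0,0,0],[0,-0.0312,0.0378,0,0,0,0],[0,-0.0312,0.0378,0,0,0,0],[0,-0.0312,0.0378,0,0,0,0],[0,-0.0312,0.0378,0,0,0,0]]' >/dev/null;  python3 -m handwheel '[[0,0,0,0,0,0,-9.7],[0,0,0,0,0,0,-9.7],[0,0,0,0,0,0,-9.7],[0,0,0,0,0,0,-9.7],[0,0,0,0,0,0,-9.7],[0,0,0,0,0,0,-9.7],[0,0,0,0,0,0,0],[0,0,0,0,0,0,0]]'
python3 - <<'E'
from go import *
im,d,K,R,t=grab("wrist"); np.savez("pics/w11.npz",im=im,d=d,K=K,R=R,t=t)
cv2.imwrite("pics/w11.png",im)
go(.4773,-.1912,.0455,96.5)
E
```

```text
time: 30.35
position: [0.4755, -0.1919, 0.1291]
tool_rot: [-2.093, -2.341, 0.0]
ft_force: [0.1, -0.1, -0.5]
grip_width: 0.739
grip_force: 40.0
t 30.40 pos [ 475.6 -192.   129.3] yaw 96.44 tilt 0.04 q7 0.34
turn first (toolvec deg) [-0.  -0.  -0.1] then shift mm [ 0.6  1.7 83.8] without turn [ 0.5  1.8 83.8] F [ 0.1 -0.3 -0.6] g 0.7399232863848533 39.999347794801
```

View pics/w11.png

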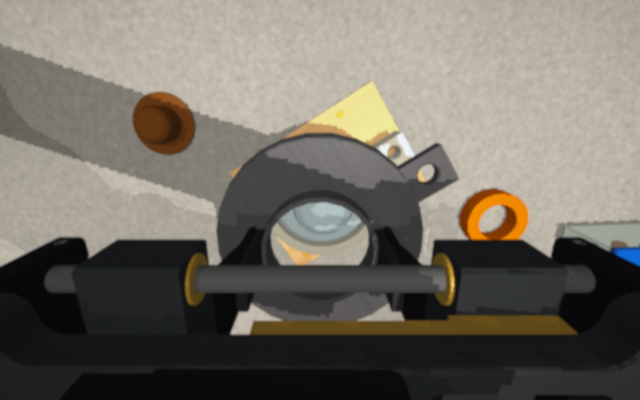

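The ring is level; its ear hole is at (428,172) and the lug hole at (394,152) below.

```bash
cat > ring.py <<'E'
from go import *
def ring(f,s):
    q=np.load(f"pics/{f}.npz");im,d,K,R,t=[q[k] for k in("im","d","K","R","t")]
    p=np.array(s["position"]);T=Ro.from_rotvec(s["tool_rot"]).as_matrix()
    C=(cloud(d,K,R,t)-p)@T*1000
    z=C[...,2]; rr=np.hypot(C[...,0],C[...,1])
    k=(rr>40)&(rr<58)&(z>-15)&(z<25)&(C[...,0]>20); print("plate z below tcp",np.median(z[k]))
    zp=np.median(z[k])   # plate top (ring z=12)
    out=(z>zp-4)&(z<zp+12)&(rr>60)&(rr<72)&(C[...,0]>15)&(np.degrees(np.arctan2(C[...,1],C[...,0]))<40)
    # outer edge: farthest point per angular bin
    a=np.round(np.degrees(np.arctan2(C[...,1],C[...,0]))/2)
    m=(z>zp-4)&(z<zp+12)&(rr>40)&(rr<75)&(C[...,0]>15)
    E=[]
    for b in np.unique(a[m]):
        if b*2>42: continue
        w=m&(a==b); j=np.argmax(np.where(w,rr,0)); E.append(C.reshape(-1,3)[j][:2])
    E=np.array(E,float); x=np.linalg.lstsq(np.c_[2*E,np.ones(len(E))],(E**2).sum(1),rcond=None)[0]
    print("ring centre tool",x[:2],"R",np.sqrt(x[2]+x[0]**2+x[1]**2),len(E))
    # ear hole: pixels in ear window whose depth is far
    V=cv2.cvtColor(im,cv2.COLOR_BGR2GRAY)
    return im,d,K,R,t,p,T,V,C,zp
if __name__=="__main__":
    s=ctrl.get_state(); im,d,K,R,t,p,T,V,C,zp=ring("w11",s)
    print(V[156:190:2,410:450:2])
    far=(C[156:190,410:448,2]>zp+40).astype(np.uint8); n,l,st,ce=cv2.connectedComponentsWithStats(far)
    for i in range(1,n):
        uv=ce[i]+[410,156]; h=plane(uv,K,R,t,p[2]-(zp+4)/1000); ht=(h-p)@T*1000
        print("ear hole",st[i],uv,h*1000,"tool",ht,np.hypot(*ht[:2]),np.degrees(np.arctan2(ht[1],ht[0])))
E
python3 ring.py
```

```text
plate z below tcp 2.7788969572649265
ring centre tool [2.38702902 0.00800362] R 62.246635860322876 60
[[214 204 124  60  54  76  99 108 110 110 109 108 108 108 107 108 108 108
  119 163]
 [129  85  53  67  91 107 111 111 110 108 108 108 108 108 108 108 109 108
  109 140]
 [ 52  59  85 104 110 111 110 110 109 108 108 108 109 110 109 108 108 108
  109 118]
 [ 77  99 110 111 111 110 109 108 105 102 101 103 107 109 109 108 109 108
  108 107]
 [108 112 112 111 110 109 107 112 135 143 141 103  86  99 109 110 109 107
  105 105]
 [112 112 111 110 108 111 140 171 185 187 186 144  71  77  99 107 106 105
  106 105]
 [112 111 111 109 108 141 185 189 189 187 185 173  91  53  80 100 105 105
  106 108]
 [110 110 110 108 130 184 191 190 187 185 186 187 110  40  67  93 106 107
  108 107]
 [111 110 109 108 161 203 192 188 184 185 190 185 103  37  61  86 107 108
  107 106]
 [110 110 110 112 185 205 191 183 183 185 188 167  69  37  62  85 106 107
  106 107]
 [109 110 109 110 183 205 201 184 189 187 181 130  48  41  70  92 106 107
  107 107]
 [ 96  96  96  94 158 205 209 195 188 182 146  70  41  55  84 1
[... 278 characters left out ...]
[ 64  65  67  68  69  69  68  67  67  66  67  69  69  68  69  69  70  88
  132 168]
 [ 67  64  67  70  68  69  68  68  70  69  69  69  69  69  70  80 111 152
  183 189]]
ear hole [0 0 4 2 6] [411.16666667 156.33333333] [ 521.92315918 -134.83091609  122.50081558] tool [51.58633492 52.41051593  6.76459937] 73.53918772326365 45.45406283602399
ear hole [  8   9  16  17 213] [425.52112676 172.89201878] [ 532.08200095 -143.38204315  122.50081558] tool [41.94976839 61.54617869  6.75503262] 74.48298583717647 55.72172566280093
ear hole [32 31  6  3 12] [445.16666667 188.33333333] [ 545.5088865  -151.20010328  122.50081558] tool [32.67510646 74.01148381  6.74345031] 80.90341350923023 66.17916590387041
```

```bash
python3 - <<'E'
from ring import *
s=ctrl.get_state(); im,d,K,R,t,p,T,V,C,zp=ring("w11",s)
h=plane((428.2,174),K,R,t,p[2]-(zp+4)/1000); ht=(h-p)@T*1000; print("ear tool",ht,np.hypot(*ht[:2]),np.degrees(np.arctan2(ht[1],ht[0])))
for c in (0,.5,1,1.5): print(c,np.hypot(ht[0]-c,ht[1]),np.degrees(np.arctan2(ht[1],ht[0]-c)))
# ring plate outer edge direction in front by colour: column scan near u=320
print(V[125:150,320])
for v in (135,136,137,138,139): 
    e=(plane((320,v),K,R,t,p[2]-(zp+0)/1000)-p)@T*1000; print(v,e)
E
```

```text
plate z below tcp 2.7788969572649265
ring centre tool [2.38702902 0.00800362] R 62.246635860322876 60
ear tool [41.292653   63.16329614  6.75373743] 75.46313783218211 56.82557141758396
0 75.46313783218211 56.82557141758396
0.5 75.19070766046387 57.14447590664357
1 74.92062376598159 57.46568966608114
1.5 74.65291161425782 57.78921745876291
[163 161 161 161 160 159 151 129  93  68  64  73  91 108 119 122 123 123
 123 123 122 122 121 120 120]
135 [63.97437051  0.4873788   2.8028769 ]
136 [63.43741786  0.48686514  2.80267333]
137 [62.89945246  0.48635051  2.80246937]
138 [62.36047144  0.48583491  2.80226502]
139 [61.82047193  0.48531834  2.80206029]
```

```bash
python3 -m handwheel '[[0,0.0001,0.0018,0.02,0,0,0.6],[0,0,0,0.02,0,0,0],[0,0,0,0.02,0,0,0],[0,0,0,0.01,0,0,0],[0,0,0,0,0,0,0],[0,0,0,0,0,0,0]]'
python3 - <<'E'
from go import *
im,d,K,R,t=grab("wrist"); np.savez("pics/w12.npz",im=im,d=d,K=K,R=R,t=t)
cv2.imwrite("pics/w12.png",cv2.resize(im[90:240,300:540],None,fx=3,fy=3))
go(.4774,-.1917,.0458,95.8)
E
```

```text
time: 31.15
position: [0.4783, -0.1919, 0.0603]
tool_rot: [2.102, 2.333, 0.001]
ft_force: [-0.2, -0.4, -0.7]
grip_width: 0.741
grip_force: 40.0
t 31.20 pos [ 478.4 -192.    60.5] yaw 95.96 tilt 0.09 q7 0.26
turn first (toolvec deg) [0.1 0.1 0.2] then shift mm [ 0.4 -0.9 14.7] without turn [ 0.4 -1.  14.7] F [-0.1 -0.8 -1. ] g 0.7416197234336431 39.99923444353044
```

View pics/w12.png

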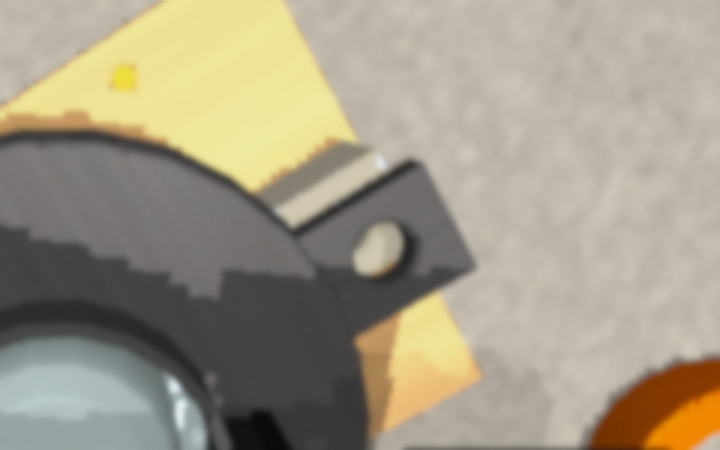

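The ear sits over the lug, edges parallel; the hole at about (380,250) in the crop shows the lug beneath. Lowering gently.

```bash
python3 -m handwheel '[[0,0.0003,-0.0008,0.004,0,0,0],[0,0,0,0.003,0,0,0],[0,0,0,0.002,0,0,0],[0,0,0,0,0,0,0]]'; python3 -m handwheel '[[0,0,0,0.002,0,0,0],[0,0,0,0.002,0,0,0],[0,0,0,0,0,0,0]]'
```

```text
time: 31.7
position: [0.4767, -0.1915, 0.0505]
tool_rot: [-2.103, -2.334, 0.0]
ft_force: [-0.1, 0.2, 0.2]
grip_width: 0.734
grip_force: 40.0
time: 32.08
position: [0.4767, -0.1915, 0.0466]
tool_rot: [-2.103, -2.334, 0.0]
ft_force: [-0.3, -0.2, -0.5]
grip_width: 0.739
grip_force: 40.0
```

```bash
python3 -m handwheel '[[0,0,0,0.001,0,0,0],[0,0,0,0.001,0,0,0],[0,0,0,0,0,0,0]]'
python3 - <<'E'
from go import *
im,d,K,R,t=grab("wrist"); np.savez("pics/w13.npz",im=im,d=d,K=K,R=R,t=t)
cv2.imwrite("pics/w13.png",cv2.resize(im[120:240,340:500],None,fx=5,fy=5,interpolation=cv2.INTER_CUBIC))
go(.4774,-.1917,.0458,95.8)
P=cloud(d,K,R,t); r=np.linalg.norm(P[...,:2]*1000-[477.3,-191.2],axis=2)
k=(r>40)&(r<60)&(P[...,2]<.06)&(P[...,2]>.03); A=np.c_[P[k][:,:2]-[.4773,-.1912],np.ones(k.sum())]; print("plate",np.linalg.lstsq(A,P[k][:,2],rcond=None)[0])
E
```

```text
time: 32.45
position: [0.477, -0.1916, 0.0458]
tool_rot: [2.103, 2.334, -0.001]
ft_force: [-3.0, 1.3, 7.6]
grip_width: 0.738
grip_force: 40.0
t 32.50 pos [ 477.  -191.6   45.8] yaw 95.97 tilt 0.05 q7 0.25
turn first (toolvec deg) [-0.   0.   0.2] then shift mm [-0.1  0.4 -0. ] without turn [-0.1  0.4 -0. ] F [-3.7  1.1  7.7] g 0.7406878753169949 40.002168444916606
plate [ 0.00013463 -0.00098989  0.04332881]
```

View pics/w13.png

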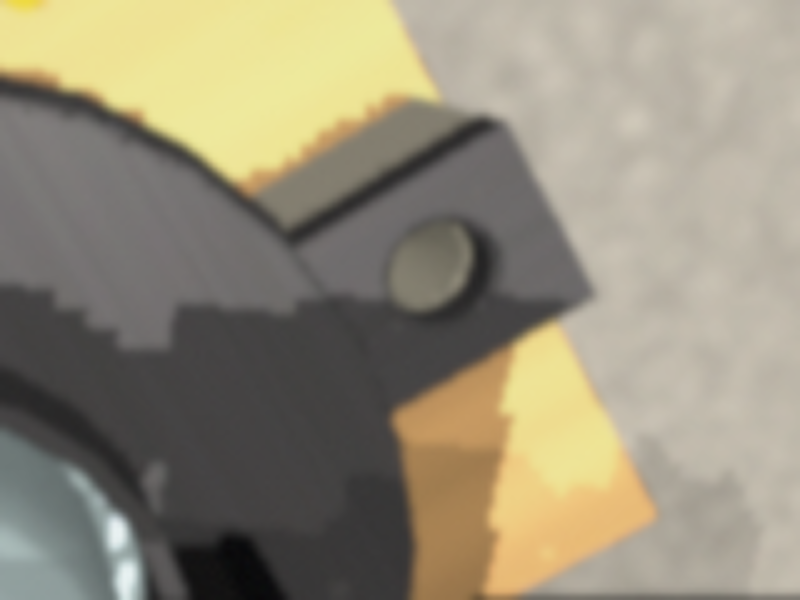

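Ring plate at z = 43.3 mm, so it is fully down. Release and look vertically through the holes.

```bash
python3 -m handwheel '[[0.085,0,0,0,0,0,0],[0.085,0,0,0,0,0,0],[0.085,0,0,0,0,0,0],[0.085,0,0,-0.02,0,0,0],[0.085,0,0,-0.04,0,0,0],[0.085,-0.02,0.031,-0.01,0,0,0],[0.085,-0.019,0.031,0,0,0,0],[0.085,0,0,0,0,0,0],[0.085,0,0,0,0,0,0]]'
python3 - <<'E'
from go import *
im,d,K,R,t=grab("wrist"); np.savez("pics/w14.npz",im=im,d=d,K=K,R=R,t=t)
c=-R.T@t; pr=R@np.array([.5358,-.145,.039])+t; uv=K@pr/pr[2]; print("cam",c,"uv",uv)
u,v=int(uv[0]),int(uv[1]); cr=im[v-30:v+30,u-40:u+40]
cv2.imwrite("pics/w14.png",cv2.resize(cr,None,fx=8,fy=8,interpolation=cv2.INTER_CUBIC)); print(u-40,v-30)
go(.4877,.3984,.1,36.2)
E
```

```text
time: 33.62
position: [0.5422, -0.2233, 0.1151]
tool_rot: [-2.102, -2.334, -0.0]
ft_force: [-0.4, -0.4, -0.6]
grip_width: 0.979
grip_force: 0.0
cam [ 0.53436807 -0.14496153  0.27749753] uv [321.49505799 106.93840748   1.        ]
281 76
t 33.67 pos [ 541.9 -223.3  115.1] yaw 96.00 tilt 0.04 q7 0.25
turn first (toolvec deg) [-0.   0.  59.8] then shift mm [ 323.4 -533.7   15.1] without turn [623.9  11.1  15.1] F [-0.4  0.3 -0.5] g 0.9750672708521392 0.0
```

View pics/w14.png

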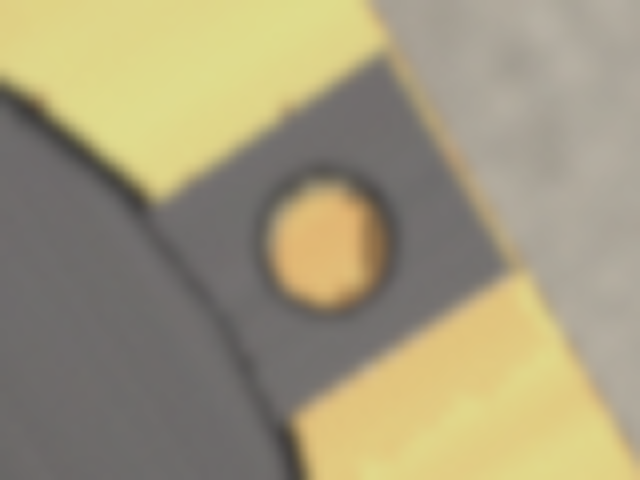

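Only wood is seen through the hole, with no lug edge: the holes line up, at about (321,106). Now to the pin.

```bash
python3 -m handwheel '[[0.04,0.0462,0.0009,-0.001,0,0,0],[0.04,0.0462,0.0009,-0.001,0,0,0],[0.04,0.0462,0.0009,-0.001,0,0,0],[0.04,0.0462,0.0009,-0.001,0,0,0],[0.04,0.0462,0.0009,-0.001,0,0,0],[0.04,0.0462,0.0009,-0.001,0,0,0],[0.04,0.0462,0.0009,-0.001,0,0,0],[0.04,0.0462,0.0009,-0.001,0,0,0],[0.04,0.0462,0.0009,-0.001,0,0,0],[0.04,0.0462,0.0009,-0.001,0,0,0],[0.04,0.0462,0.0009,-0.001,0,0,0],[0.04,0.0462,0.0009,-0.001,0,0,0]]' >/dev/null
python3 -m handwheel '[[0.04,0,0,0,0,0,0],[0.04,0,0,0,0,0,0]]' >/dev/null
python3 - <<'E'
from go import *
im,d,K,R,t=grab("wrist"); np.savez("pics/w15.npz",im=im,d=d,K=K,R=R,t=t)
cv2.imwrite("pics/w15.png",im)
H,S,V=cv2.split(cv2.cvtColor(im,cv2.COLOR_BGR2HSV)); P=cloud(d,K,R,t)
red=(((H<8)|(H>172))&(S>120))
c,W,_=rect((red&(P[...,2]>.042)).astype(np.uint8),(200,440,20,230),K,R,t,.053); print("grip top",cv2.fitEllipse(W),c.mean(0),np.median(P[red&(P[...,2]>.042)][:,2]))
c,W,_=rect(red.astype(np.uint8),(200,440,20,230),K,R,t,.039); print("flange",cv2.fitEllipse(W),c.mean(0))
go(.4877,.3984,.041,96)
E
```

```text
grip top ((486.9158935546875, 400.584716796875), (10.95299243927002, 11.128271102905273), 173.08837890625) [318.33333333 113.88095238] 0.05317433592731015
flange ((487.123291015625, 400.5361022949219), (15.858769416809082, 16.1373348236084), 169.05886840820312) [318.51724138 113.18965517]
t 35.48 pos [495.8 326.9 126.6] yaw 95.90 tilt 0.12 q7 -0.80
turn first (toolvec deg) [ 0.   0.1 -0.1] then shift mm [71.9 -0.6 85.6] without turn [72.1 -0.8 85.4] F [-0.3 -0.5 -0.4] g 0.45660244693014373 0.0
```

View pics/w15.png

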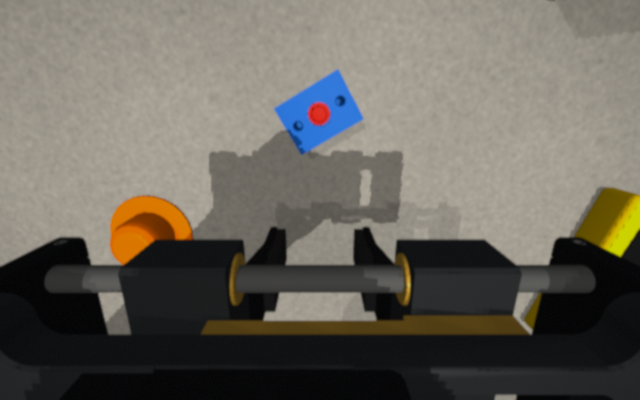

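Pin is red at (318,114) in the block; measured (487.0, 400.5) mm, top at 53 mm as expected.

```bash
python3 -m handwheel '[[0.035,0.0371,-0.0006,0,0,0,0],[0.035,0.037,-0.0006,0,0,0,0],[0.035,0,0,0.03,0,0,0],[0.035,0,0,0.025,0,0,0],[0.035,0,0,0.015,0,0,0],[0.035,0,0,0.006,0,0,0],[0.035,0,0,0,0,0,0],[0.035,0,0,0,0,0,0]]' >/dev/null; python3 go.py .487 .4005 .0415 95.9
```

```text
t 36.48 pos [487.4 402.6  51.7] yaw 95.95 tilt 0.09 q7 -0.98
turn first (toolvec deg) [ 0.1 -0.   0. ] then shift mm [-2.  -0.6 10.2] without turn [-2.  -0.6 10.2] F [ 0.3 -0.8 -0.3] g 0.3998894722335925 0.0
```

```bash
python3 -m handwheel '[[0.035,-0.0015,-0.0005,0.005,0,0,0],[0.035,0,0,0.003,0,0,0],[0.035,0,0,0,0,0,0],[0.035,0,0,0,0,0,0]]' >/dev/null; python3 go.py .487 .4005 .0415 95.9
```

```text
t 36.98 pos [486.5 400.7  42.7] yaw 95.97 tilt 0.00 q7 -0.98
turn first (toolvec deg) [-0.  -0.   0.1] then shift mm [-0.3  0.5  1.2] without turn [-0.3  0.5  1.2] F [ 0.2 -0.7 -1.3] g 0.40094497523886213 0.0
```

```bash
python3 -m handwheel '[[0.035,-0.0002,0.0003,0.0008,0,0,0],[0,0,0,0,0,0,0],[0,0,0,0,0,0,0],[0,0,0,0,0,0,0],[0,0,0,0,0,0,0],[0,0,0,0,0,0,0],[0,0,0,-0.01,0,0,0],[0,0,0,-0.02,0,0,0],[0,0,0,-0.03,0,0,0],[0,0,0,-0.03,0,0,0],[0,0,0,0,0,0,0]]' 30; python3 go.py .536 -.1447 .12 95.9
```

```text
time: 38.35
position: [0.4882, 0.4024, 0.1361]
tool_rot: [2.102, 2.333, 0.01]
ft_force: [-0.7, 0.3, -0.4]
grip_width: 0.121
grip_force: 30.0
t 38.35 pos [488.2 402.4 136.1] yaw 95.97 tilt 0.37 q7 -0.93
turn first (toolvec deg) [ 0.3 -0.2  0.1] then shift mm [-549.1   -8.7   16.1] without turn [-549.1   -9.4   14.2] F [-0.7  0.3 -0.4] g 0.12117103482248504 30.000004470348358
```

```bash
python3 -m handwheel '[[0,-0.0457,-0.0007,0,0,0,0],[0,-0.0457,-0.0007,0,0,0,0],[0,-0.0457,-0.0007,0,0,0,0],[0,-0.0457,-0.0007,0,0,0,0],[0,-0.0457,-0.0007,0,0,0,0],[0,-0.0457,-0.0007,0,0,0,0],[0,-0.0457,-0.0007,0,0,0,0],[0,-0.0457,-0.0007,0,0,0,0],[0,-0.0457,-0.0007,0,0,0,0],[0,-0.0457,-0.0007,0,0,0,0],[0,-0.0457,-0.0007,0,0,0,0],[0,-0.0457,-0.0007,0,0,0,0]]' >/dev/null;  python3 -m handwheel '[[0,0,0,0.01,0,0,0],[0,0,0,0.01,0,0,0],[0,0,0,0,0,0,0],[0,0,0,0,0,0,0]]' >/dev/null
python3 - <<'E'
from go import *
im,d,K,R,t=grab("wrist"); np.savez("pics/w16.npz",im=im,d=d,K=K,R=R,t=t)
cv2.imwrite("pics/w16.png",cv2.resize(im[80:300,160:480],None,fx=2.4,fy=2.4))
go(.5359,-.1447,.045,95.9)
E
```

```text
t 40.40 pos [ 535.8 -144.8  112.3] yaw 96.07 tilt 0.03 q7 0.13
turn first (toolvec deg) [0.  0.  0.2] then shift mm [ 0.   0.1 67.3] without turn [ 0.1  0.1 67.3] F [ 0.5  0.3 -0.1] g 0.12268661273673491 30.000009834766388
```

View pics/w16.png

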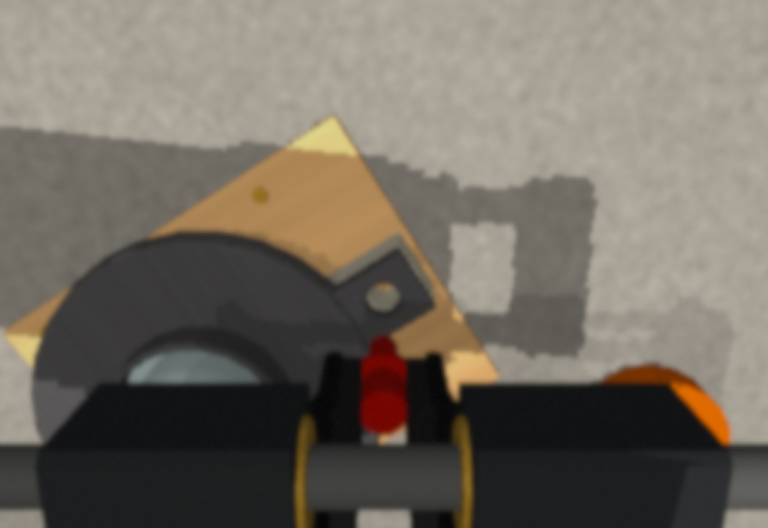

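Pin is upright in the fingers, its tip at crop (383,342), with the ear hole at (383,297) ahead.

```bash
python3 - <<'E'
from go import *
q=np.load("pics/w16.npz");im,d,K,R,t=[q[k] for k in("im","d","K","R","t")]
s=ctrl.get_state();p=np.array(s["position"]);T=Ro.from_rotvec(s["tool_rot"]).as_matrix()
H,S,V=cv2.split(cv2.cvtColor(im,cv2.COLOR_BGR2HSV))
m=(((H<8)|(H>172))&(S>140)&(V>40)); 
for v in range(216,262,3):
    u=np.flatnonzero(m[v,290:350])+290
    if len(u): 
        a,b=[(plane((x,v),K,R,t,p[2]-.036)-p)@T*1000 for x in (u.min()-.5,u.max()+.5)]
        print(v,u.min(),u.max(),"at tip z tool",a[:2],b[:2])
C=(cloud(d,K,R,t)-p)@T*1000
k=m&(C[...,2]<40)&(C[...,2]>-20); k[:,:290]=0;k[:,350:]=0
for z0,z1 in((-16,-12),(-8,-4),(-4,2),(2,8),(8,14),(14,20),(20,26),(26,31),(31,37)):
    j=k&(C[...,2]>=z0)&(C[...,2]<z1)
    if j.sum()>3: print((z0,z1),j.sum(),"x max",C[j][:,0].max(),"y mid",(C[j][:,1].max()+C[j][:,1].min())/2)
E
```

```text
222 315 323 at tip z tool [ 0.16924971 -3.43652094] [0.16649058 2.98347338]
225 314 324 at tip z tool [-2.13196052 -4.16403246] [-2.13534957  3.70689765]
228 312 325 at tip z tool [-4.44713979 -5.61381474] [-4.45147465  4.4348114 ]
231 310 329 at tip z tool [-6.77672793 -7.07261997] [-6.78295161  7.32724566]
234 310 329 at tip z tool [-9.12148537 -7.09605839] [-9.12774034  7.34876442]
237 310 329 at tip z tool [-11.48092956  -7.11964362] [-11.48721609   7.37041796]
240 310 329 at tip z tool [-13.85519891  -7.14337704] [-13.86151727   7.39220757]
243 310 329 at tip z tool [-16.2444336   -7.16726007] [-16.25078407   7.41413452]
246 310 329 at tip z tool [-18.64877556  -7.1912941 ] [-18.65515842   7.43620011]
249 310 329 at tip z tool [-21.06836854  -7.21548058] [-21.07478407   7.45840567]
252 310 330 at tip z tool [-23.5033581   -7.23982098] [-23.51012902   8.21678519]
255 310 329 at tip z tool [-25.95389168  -7.26431675] [-25.96037342   7.50324204]
258 312 325 at tip z tool [-28.42077011  -5.80749181] [-28.42533081   4.56289429]
(-16, -12) 26 x max 6.869061401856476 y mid 0.15210924915291768
(-8, -4) 56 x max 10.566981810530688 y mid 0.1486146863579454
(-4, 2) 84 x max 10.403132766453497 y mid 0.12959790322644738
(2, 8) 134 x max 9.781824290091238 y mid 0.139476801082973
(14, 20) 8 x max 4.628685502437366 y mid 0.4718512546114284
(20, 26) 33 x max 4.9707411724189985 y mid -0.22809687027511405
(26, 31) 21 x max 4.912956871717171 y mid -0.2312596832718794
```

```bash
python3 -m handwheel '[[0,-0.0008,0,0.015,0,0,0],[0,0,0,0.015,0,0,0],[0,0,0,0.005,0,0,0],[0,0,0,0,0,0,0],[0,0,0,0.004,0,0,0],[0,0,0,0.004,0,0,0],[0,0,0,0.004,0,0,0],[0,0,0,0.004,0,0,0],[0,0,0,0,0,0,0]]'; python3 go.py .536 -.1456 .0452 95.9
```

```text
time: 41.52
position: [0.5353, -0.1466, 0.0606]
tool_rot: [-2.102, -2.334, 0.0]
ft_force: [0.9, 0.2, -0.1]
grip_width: 0.122
grip_force: 30.0
t 41.52 pos [ 535.3 -146.6   60.6] yaw 95.96 tilt 0.04 q7 0.09
turn first (toolvec deg) [-0.  -0.   0.1] then shift mm [ 0.9  0.8 15.4] without turn [ 0.9  0.8 15.4] F [ 0.9  0.2 -0.1] g 0.12163095891162339 30.000119805336
```

Tip is at about 24 mm, in both holes, with no resistance. Continue.

```bash
python3 -m handwheel '[[0,0.0004,0.0004,0.004,0,0,0],[0,0,0,0.004,0,0,0],[0,0,0,0.003,0,0,0],[0,0,0,0.002,0,0,0],[0,0,0,0,0,0,0]]'; python3 -m handwheel '[[0,0,0,0.001,0,0,0],[0,0,0,0.0015,0,0,0],[0,0,0,0.001,0,0,0],[0,0,0,0,0,0,0]]'
```

```text
time: 42.15
position: [0.5358, -0.1462, 0.0477]
tool_rot: [-2.103, -2.334, 0.0]
ft_force: [0.8, -0.1, -0.7]
grip_width: 0.126
grip_force: 30.0
time: 42.65
position: [0.5359, -0.1462, 0.0447]
tool_rot: [2.103, 2.334, -0.0]
ft_force: [-1.3, -0.5, 3.1]
grip_width: 0.126
grip_force: 30.0
```

```bash
python3 -m handwheel '[[0.022,0,0,0,0,0,0],[0.022,0,0,0,0,0,0],[0.022,0,0,0,0,0,0],[0.022,0,0,-0.02,0,0,0],[0.04,0,0,-0.04,0,0,0],[0.04,-0.035,-0.01,-0.03,0,0,0],[0.04,-0.035,-0.01,0,0,0,0],[0.04,0,0,0,0,0,0],[0.04,0,0,0,0,0,0]]'
python3 - <<'E'
from go import *
im,d,K,R,t=grab("wrist"); np.savez("pics/w17.npz",im=im,d=d,K=K,R=R,t=t)
cv2.imwrite("pics/w17.png",cv2.resize(im[20:240,160:480],None,fx=2.4,fy=2.4))
P=cloud(d,K,R,t); H,S,V=cv2.split(cv2.cvtColor(im,cv2.COLOR_BGR2HSV))
red=(((H<8)|(H>172))&(S>120))&(P[...,2]<.07); rp=P[red]; print("red z",np.percentile(rp[:,2],[2,25,50,75,98])*1000)
c,W,_=rect((red&(P[...,2]>.05)).astype(np.uint8),(200,440,20,230),K,R,t,.056); print("pin top",cv2.fitEllipse(W))
r=np.linalg.norm(P[...,:2]*1000-[477.3,-191.2],axis=2)
k=(r>40)&(r<60)&(P[...,2]<.06)&(P[...,2]>.03); A=np.c_[P[k][:,:2]-[.4773,-.1912],np.ones(k.sum())]; print("plate",np.linalg.lstsq(A,P[k][:,2],rcond=None)[0])
E
```

```text
time: 43.78
position: [0.5236, -0.2171, 0.1352]
tool_rot: [2.102, 2.334, 0.001]
ft_force: [0.1, 0.7, -0.5]
grip_width: 0.458
grip_force: 0.0
red z [39.1325641  42.12991071 43.32120864 55.97640149 57.24824331]
pin top ((535.886474609375, -146.00128173828125), (10.926607131958008, 11.43030071258545), 72.53305053710938)
plate [ 0.00026706 -0.0006671   0.04323798]
```

View pics/w17.png

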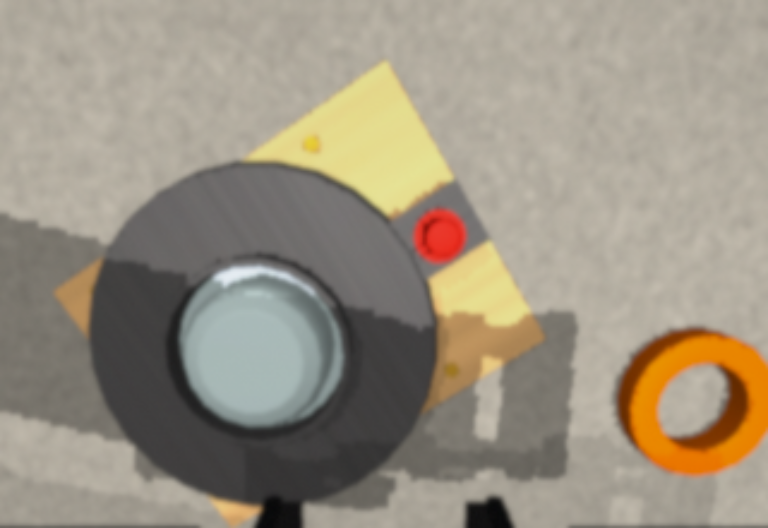

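Pin home at crop (440,236): its top is at 56 mm and its flange at 42 mm, lying on the ear. The ring is flat at 43 mm and the robot is clear.

```bash
python3 -c "
from bench import ctrl
print(ctrl.close_job())"
```

```text
the job is handed in; nothing more can be done
None
```

The emergency light is back together in the order asked, with the pin fully home and the gripper clear of everything; I handed it in at about 44 s and never touched the tester, tape or screwdriver.

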